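Pack the grinding kit into its sliding-lid case

TASK

Pack the grinder's kit away in the grey case: first move the dressing stick off the lid and lay it on the black rubber mat, then press on the flush lid (it has no handle) and slide it fully open towards the robot. Put the pile of ground plates (two or three) flat in the snug pocket, stand or lay every spacer collar on the floor of the bay next to it, none on top of another, and slide the lid fully shut again. Leave the oil bottle, wrench and cup alone.

Things in the scene. Friction and masses are not known exactly. Their poses are not given: they have to be found in the camera images.
- case: Grey case fixed to the bench, 264 (x) x 212 (y) x 52 mm high, walls 8 mm; origin: centre of its underside, z up, +x away from the robot (yaw within 0.2 rad). The -x half is a deck 46 mm high where the open lid parks. The +x half is a well, floor 6 mm up, case x 8 to 124 mm, parted by a divider 20 mm high at case y 32 to 38 mm: pocket on its +y side, bay on its -y side. Under the lid: 40 mm.
- pocket (a point): Floor centre of the snug pocket, axes as the case. 60 mm in y (divider at -y, case wall, 46 mm above the floor, at +y), 44 mm in x between four corner blocks only (6 mm in x, 12 mm in y, 20 mm high), with 36 mm gaps between blocks and 30 mm of free well beyond them at each x end: fingers closing along the case's x reach the floor beside a pile.
- bay (a point): Floor centre of the bay, axes as the case. The bay is 116 mm in x and 130 mm in y; its walls stand 40 mm or more above its floor, except the divider (20 mm).
- lid (a joint): Travel of the lid in m: 0 fully shut, 0.118 fully open; grows as the lid slides to the case's -x, towards the robot. It is held by about 2 N of sliding friction and stays where it is left.
- lid_top (a point): Centre of the lid's upper face, moving with the lid; axes as the case. The lid is a flat aluminium plate 120 (x) x 194 (y) x 6 mm, flush with the case's rim (52 mm above the bench), with five thin black rubber strips in its middle and no handle.
- stick_mid (a point): Centre of the dressing stick, a rough grey abrasive bar 90 (its x) x 20 x 20 mm, 90 g, at first lying on the lid.
- mat_top (a point): Centre of the top of a thin black rubber mat fixed to the bench, 130 (its x) x 70 (its y) mm, 3 mm thick.
- plate1_mid (a point): Centre of a ground steel plate, 40 (its x) x 56 (its y) x 12 mm (z up), about 200 g, the lowest of a pile on the bench.
- plate2_mid (a point): Centre of a ground steel plate, 40 (its x) x 56 (its y) x 12 mm (z up), about 200 g, second in the pile, on the lowest plate.
- plate3_mid (a point): Centre of a ground steel plate, 40 (its x) x 56 (its y) x 12 mm (z up), about 200 g, third in the pile, on the second plate; absent in some starts.
- collar1_mid (a point): Centre of a spacer collar, a squat steel cylinder 26 mm in diameter and 24 mm high (axis z), about 70 g, standing on the bench; two to four of them are present.
- collar2_mid (a point): Centre of a spacer collar, a squat steel cylinder 26 mm in diameter and 24 mm high (axis z), about 70 g, standing on the bench; two to four of them are present.
- collar3_mid (a point): Centre of a spacer collar, a squat steel cylinder 26 mm in diameter and 24 mm high (axis z), about 70 g, standing on the bench; two to four of them are present.
- collar4_mid (a point): Centre of a spacer collar, a squat steel cylinder 26 mm in diameter and 24 mm high (axis z), about 70 g, standing on the bench; two to four of them are present.
- oil: White oil bottle with a black cap, 48 mm in diameter, 120 mm high, origin under its centre. Bystander.
- wrench: Steel wrench 160 mm long lying on the bench. Bystander.
- cup: Open steel cup, 70 mm in diameter, 55 mm high, origin under its centre. Bystander.
There are look-alikes about, which are no part of the job. Leave any pink look-alike of the part that bears plate3_mid alone. What is shaped like the part that bears collar3_mid but green is not meant.

How it is judged (in metres and radians):
On the way, in this order (a step that is already met when the one before it is completed fails the run):
1. the dressing stick lies on the mat, let go, the lid not yet slid open (x of stick_mid in the frame of mat_top between -0.045 and 0.045 m and y of stick_mid in the frame of mat_top between -0.028 and 0.028 m and z of stick_mid in the frame of mat_top below 0.016 m and contact force between stick and the fingers below 0.1 N and linear speed of stick below 0.03 m/s and value of joint lid below 0.05 m), for 0.2 s.
2. the lid is slid fully open (value of joint lid above 0.105 m), for 0.2 s.
3. with the lid open, all plates lie flat in the pocket and all collars are on the floor of the bay, let go (value of joint lid above 0.09 m and x of plate1_mid in the frame of pocket between -0.006 and 0.006 m and y of plate1_mid in the frame of pocket between -0.006 and 0.006 m and z of each of plate1_mid, plate2_mid, plate3_mid in the frame of pocket below 0.034 m and angle between each of plate1_mid, plate2_mid, plate3_mid's own z axis and vertical below 0.08 rad and contact force between each of plate1, plate2, plate3, collar1, collar2, collar3, collar4 and the fingers below 0.1 N and x of plate2_mid in the frame of pocket between -0.006 and 0.006 m and y of plate2_mid in the frame of pocket between -0.006 and 0.006 m and x of plate3_mid in the frame of pocket between -0.006 and 0.006 m and y of plate3_mid in the frame of pocket between -0.006 and 0.006 m and x of collar1_mid in the frame of bay between -0.058 and 0.058 m and y of collar1_mid in the frame of bay between -0.065 and 0.065 m and z of each of collar1_mid, collar2_mid, collar3_mid, collar4_mid in the frame of bay below 0.02 m and x of collar2_mid in the frame of bay between -0.058 and 0.058 m and y of collar2_mid in the frame of bay between -0.065 and 0.065 m and x of collar3_mid in the frame of bay between -0.058 and 0.058 m and y of collar3_mid in the frame of bay between -0.065 and 0.065 m and x of collar4_mid in the frame of bay between -0.058 and 0.058 m and y of collar4_mid in the frame of bay between -0.065 and 0.065 m), for 0.3 s.
At the end, for the whole second after the job is handed in: The lid is shut to within 5 mm; every plate lies flat (within 0.08 rad) in the pocket, centred within 6 mm, in one pile; every collar is on the floor of the bay, none on top of another; the stick's centre is on the mat, at least 7 mm (y) or 20 mm (x) inside its edges; all at rest (value of joint lid below 0.005 m and velocity of joint lid below 0.01 m/s and x of stick_mid in the frame of mat_top between -0.045 and 0.045 m and y of stick_mid in the frame of mat_top between -0.028 and 0.028 m and z of stick_mid in the frame of mat_top below 0.016 m and contact force between each of stick, plate1, plate2, plate3, collar1, collar2, collar3, collar4 and the fingers below 0.1 N and linear speed of each of stick, plate1, plate2, plate3, collar1, collar2, collar3, collar4 below 0.03 m/s and x of plate1_mid in the frame of pocket between -0.006 and 0.006 m and y of plate1_mid in the frame of pocket between -0.006 and 0.006 m and z of each of plate1_mid, plate2_mid, plate3_mid in the frame of pocket below 0.034 m and angle between each of plate1_mid, plate2_mid, plate3_mid's own z axis and vertical below 0.08 rad and x of plate2_mid in the frame of pocket between -0.006 and 0.006 m and y of plate2_mid in the frame of pocket between -0.006 and 0.006 m and x of plate3_mid in the frame of pocket between -0.006 and 0.006 m and y of plate3_mid in the frame of pocket between -0.006 and 0.006 m and x of collar1_mid in the frame of bay between -0.058 and 0.058 m and y of collar1_mid in the frame of bay between -0.065 and 0.065 m and z of each of collar1_mid, collar2_mid, collar3_mid, collar4_mid in the frame of bay below 0.02 m and x of collar2_mid in the frame of bay between -0.058 and 0.058 m and y of collar2_mid in the frame of bay between -0.065 and 0.065 m and x of collar3_mid in the frame of bay between -0.058 and 0.058 m and y of collar3_mid in the frame of bay between -0.065 and 0.065 m and x of collar4_mid in the frame of bay between -0.058 and 0.058 m and y of collar4_mid in the frame of bay between -0.065 and 0.065 m); the robot touches nothing.
It fails at once if the oil is disturbed (moved more than 3 cm) (distance of oil from where it was at the start of the episode above 0.03 m).
It fails at once if the wrench is disturbed (moved more than 3 cm) (distance of wrench from where it was at the start of the episode above 0.03 m).
It fails at once if the cup is disturbed (moved more than 3 cm) (distance of cup from where it was at the start of the episode above 0.03 m).
Of collar1, collar2, collar3, collar4, plate3 only 3 to 5 are there at a start; the rules pass over those that are not, and their reading is None.
At some moment in a run one of collar1, collar2, collar3, collar4 may be knocked a few centimetres aside while the robot is not near it.
It also fails if it takes over 210 s, if anything falls off the work surface, if the arm or the gripper's body presses on something with over 40 N, if the wrist force passes 120 N, or if a joint passes its speed limit or range.

ROBOT

A 6-joint arm with a two-finger parallel gripper is mounted at the origin on the work surface. World frame = base frame: x ahead of the robot, y to its left, z up, the work surface at z = 0. Lengths are in m, angles in degrees, forces in N, time in s.
With the tool pointing down it reaches from about 0.3 to 0.75 m from the base axis. Payload 8.5 kg.
Tool frame: the origin (TCP) lies midway between the tips of the shut fingers; the grasp point (between the pads) lies 19 mm behind it (env.hold_point_z is the distance from the TCP to the grasp point, in m); z points along the fingers, y is the line along which they close (so a half turn about z gives the same grasp; the last joint's range is limited). The gripper opens to 85 mm and grips with 20 to 120 N. Pads are 22 mm wide; open, the fingers measure 114 mm over their backs; the gripper's body (76 mm by 85 mm) begins 54 mm behind the grasp point. The pads swing forward as they close: fully open they stand 13 mm farther back than shut.
Start: joints at [60.143, 21.807, 74.336, -0, 83.858, -12.336], TCP at [0.166, 0.524, 0.231] pointing down, gripper open.
Joint ranges: [-178.18, 178.18], [-50.72, 133.34], [12.68, 142.11], [-81.47, 261.47], [9.98, 163.14], [-165.26, 165.26]. Speed limits (degrees/s): [136.94, 136.94, 180, 180, 180, 180].

INTERFACE

Orientations are given as a 3x3 rotation matrix whose columns are the frame's x, y, z axes.
In Python, from rig import observe, get_image, camera_info, env gives the robot as it stands.
- The arm moves only by the tool drive_tool, never from a script. Its arguments are lists of equal length, an entry for each row: "offset": the shift along the tool's x, y, z in units of 40 mm (1.0 is 40 mm), a list of three; "turn": the turn, a rotation vector about the tool's x, y, z in units of 6 degrees (1.0 is 6 degrees), a list of three; "hand": the opening, from 0 (shut) to 1 (fully open). A call has exactly 10 rows; each row shifts and turns the commanded pose from where the row before left it, along the tool's axes as they then stand; what a row does not reach is not made up. A row lasts 1/8 s, in which the tool goes at most 62.5 mm and 10.7 degrees, less where a joint would pass 70% of its speed; a pose out of reach is approached as far as the arm can. A call is refused whole if a number of a shift passes 1 or a number of a turn 1, either way. A call with a gripper value outside its range is refused whole. The fingers move at their own pace and stop on an object; "newtons" is the grip in N (left out, the last holds). Time passes only in rows, so rows that do not move let the fingers close, or fill a call up. It gives the time, the measured TCP pose, the force, the opening and the grip force at its end, in the units of the state.
- observe(): the state, without advancing time (a new reading comes with each control period).
- get_image(name): name is "side" or "top"; returns the picture (480x640x3 uint8, blue, green, red); there is no depth.
- camera_info(name): a dict with "fx", "fy", "cx", "cy" (pixels), "k1" (the pictures are not rectified: a ray, as slopes to the right and down, at radius r is drawn at 1 + k1 r^2 times it, then the intrinsics apply), "world_to_cam" (4x4, takes a point from world to camera coordinates). Camera axes: x right, y down, z forward; pixel columns grow to the right and rows downward; lengths in m; the calibration is good to about 2 mm. A picture is of the moment at which its call begins. camera_info takes no time and is no camera call.
- env.close_job(): hands the job in; it is judged then, once.
The state is a dict: "time_s": time; "q": joint angles; "qvel": joint speeds; "joint_efforts": joint torques, N m; "position": TCP position; "tool_rot": TCP orientation; "ft_force": force on the tool from outside, world axes, zero at the start; "wrist_torque": the same for the moment, N m; "grip_width": finger opening in m; "gripper_force": force on a finger pad.
Only numpy, scipy, OpenCV 4.12 (cv2) and the standard library are available. Lean on these libraries where they do the work, as an engineer would, in place of code of your own. Each camera call takes 0.05 s, during which the arm holds its last target. There are 200 camera calls.

## Working session

There is one attempt and no reset: what is moved stays moved. The work goes in short steps, Python scripts to look and compute and a tool call to move; the robot and the scene stay as the last step left them, time stands still between calls to the robot, and variables do not carry over. Pictures are saved under pics/ and viewed, at most 14 in all, crops included, and the job is handed in when it is done.

Besides the shell and the picture viewer there is one more tool, called after "Emit:" as name(argument=value, ...), one argument or row to a line, values as JSON. drive_tool: Moves the arm, as the interface text tells. Its arguments: {"type":"object","properties":{"offset":{"type":"array"},"turn":{"type":"array"},"hand":{"type":"array"},"newtons":{"type":"number"}},"required":["offset","turn","hand"]}

```bash
mkdir -p pics; cat > h.py <<'E'
import numpy as np, cv2
from rig import observe, get_image, camera_info, env
def ray(cam,u,v):
    c=camera_info(cam); x=(u-c['cx'])/c['fx']; y=(v-c['cy'])/c['fy']
    K=np.array([[1,0,0],[0,1,0],[0,0,1.]])
    p=cv2.undistortPoints(np.array([[[x,y]]],float),K,np.array([c['k1'],0,0,0.]))[0,0]
    T=np.array(c['world_to_cam']); R,t=T[:3,:3],T[:3,3]
    return -R.T@t, R.T@np.array([p[0],p[1],1])
def at(cam,u,v,z):
    o,d=ray(cam,u,v); return o+d*(z-o[2])/d[2]
def proj(cam,P):
    c=camera_info(cam);T=np.array(c['world_to_cam']);q=T[:3,:3]@np.array(P,float)+T[:3,3]
    s=q[:2]/q[2]; s=s*(1+c['k1']*(s@s)); return np.array([c['fx']*s[0]+c['cx'],c['fy']*s[1]+c['cy']])
def st():
    s=observe(); print(s['time_s'],np.round(s['position'],4),np.round(s['tool_rot'],3).tolist(),np.round(s['ft_force'],1),s['grip_width'],s['gripper_force'],np.round(s['q'],1)); return s
def snap(cam,name,crop=None,k=1):
    im=get_image(cam)
    cv2.imwrite('pics/raw_'+name+'.png',im)
    if crop: x0,y0,x1,y1=crop; im=cv2.resize(im[y0:y1,x0:x1],None,fx=k,fy=k,interpolation=cv2.INTER_CUBIC)
    cv2.imwrite('pics/'+name+'.png',im)
E
python3 - <<'E'
from h import *
st(); snap('top','t0'); snap('side','s0')
for c in('top','side'):
    o,d=ray(c,320,240); print(c,o,d,camera_info(c)['fx'],camera_info(c)['k1'])
print(env.hold_point_z)
E
```

```text
0.0 [0.1654 0.5242 0.2307] [[-0.954, 0.301, -0.001], [0.301, 0.954, -0.001], [0.0, -0.001, -1.0]] [0.5 0.7 0.2] 0.08545962547975319 0.0 [ 60.1  21.8  74.4  -0.   83.9 -12.3]
top [ 0.43097746 -0.04681328  1.05753542] [ 0.10926853 -0.03337134 -0.99372773] 587.8180949268854 -0.10236216949230462
side [ 0.25479273 -0.63246167  0.43676839] [ 0.39910028  0.77764502 -0.48593544] 445.5905625721641 -0.015242143734748201
0.0187
```

View pics/t0.png

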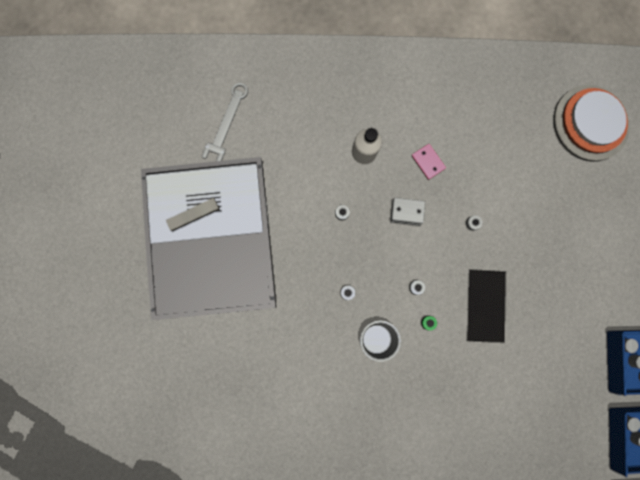

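View pics/s0.png

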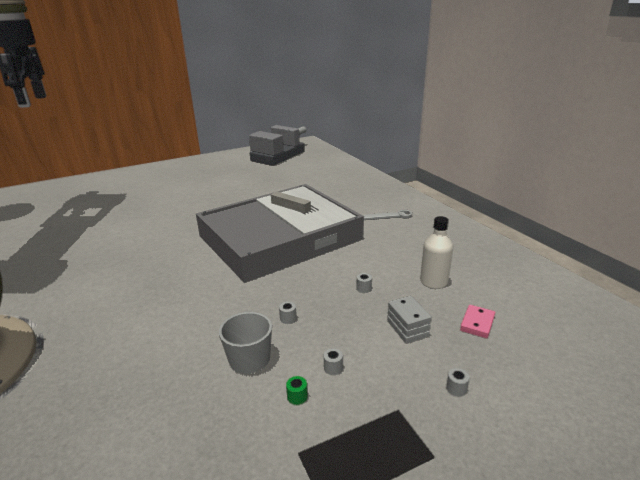

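The top view (up = +x, right = -y) shows the case with the stick on its lid at (193,214), the mat at (487,306), and the pile at (408,210); the side view shows three plates in it. The steel collars are at (343,212), (348,292), (418,287) and (475,222). The green collar at (430,323) and the pink plate at (428,161) are decoys because of their colour. I'll confirm this in enlarged crops.

```bash
python3 - <<'E'
from h import *
im=cv2.imread('pics/raw_t0.png')
cv2.imwrite('pics/c1.png',cv2.resize(im[140:340,320:520],None,fx=3,fy=3,interpolation=cv2.INTER_CUBIC))
cv2.imwrite('pics/c2.png',cv2.resize(im[145:325,130:290],None,fx=3.3333,fy=3.3333,interpolation=cv2.INTER_CUBIC))
E
```

```text
(no output)
```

View pics/c1.png

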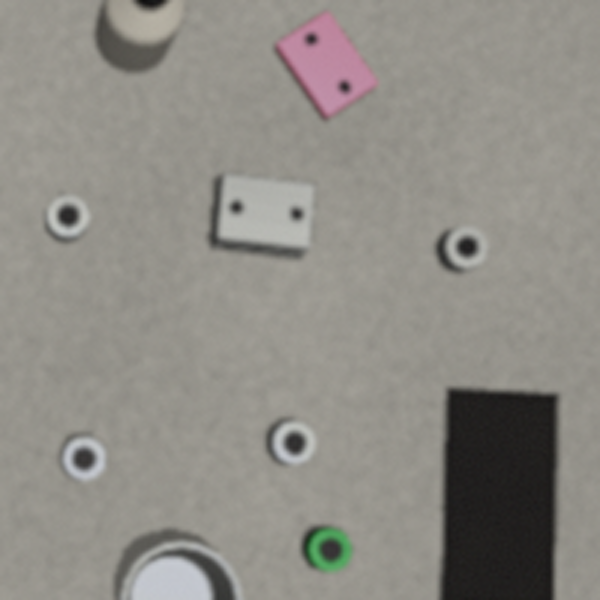

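View pics/c2.png

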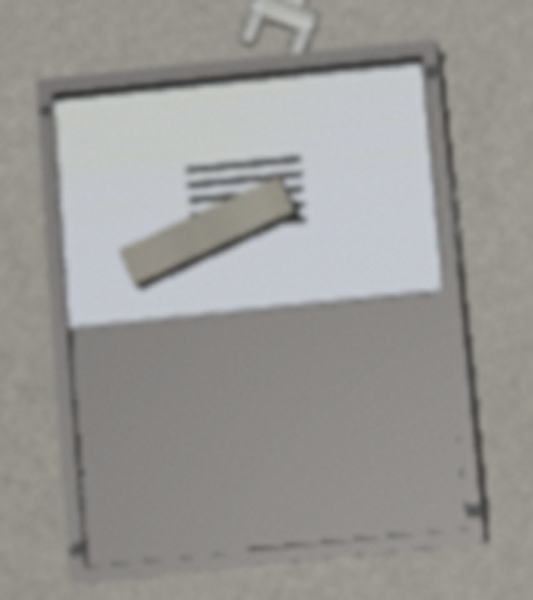

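The crops confirm it. There are four bare-steel collars, at crop (68,216), (466,247), (293,443) and (84,458). The grey plate pile has its corners around (222,175) to (308,249). The pink plate and the green collar stay where they are.

```bash
python3 - <<'E'
from h import *
c1=lambda p:(320+(p[0]+.5)/3-.5,140+(p[1]+.5)/3-.5)
c2=lambda p:(130+(p[0]+.5)*.3-.5,145+(p[1]+.5)*.3-.5)
def f(n,pts,tr,z):
    P=np.array([at('top',*tr(p),z) for p in pts]); print(n,np.round(P[:,:2],4).tolist())
    if len(P)==4:
        print('  ctr',P.mean(0)[:2].round(4),'sides',[round(float(np.linalg.norm(P[i]-P[(i+1)%4])),4) for i in range(4)],
        'edge0 dirs',[round(float(np.degrees(np.arctan2(*(P[(i+1)%4]-P[i])[[1,0]]))),1) for i in range(4)])
f('lid',[(54,99),(424,65),(441,290),(71,327)],c2,.052)
f('rim',[(38,82),(438,44),(487,543),(70,578)],c2,.052)
f('plate',[(222,175),(314,185),(308,249),(218,240)],c1,.036)
f('stick',[(120,248),(278,178),(297,210),(141,286)],c2,.072)
f('mat',[(447.5,389),(557.5,395),(554,608),(441,606)],c1,.003)
for p in [(68,216),(466,247),(293,443),(84,458)]: f('col',[p],c1,.024)
f('strip',[(187,170),(300,158),(305,220),(193,232)],c2,.052)
# side check
for n,P in [('plate',(0.4566,-.072,.036))]: print(proj('side',P))
E
```

```text
lid [[0.6544, 0.225], [0.6741, 0.0306], [0.5551, 0.0195], [0.5342, 0.2107]]
  ctr [0.6044 0.1214] sides [0.1954, 0.1195, 0.1923, 0.1211] edge0 dirs [-84.2, -174.7, 96.3, 6.8]
rim [[0.6635, 0.2339], [0.6855, 0.0234], [0.4256, -0.006], [0.4056, 0.2065]]
  ctr [0.545  0.1145] sides [0.2116, 0.2616, 0.2134, 0.2594] edge0 dirs [-84.0, -173.5, 95.4, 6.1]
plate [[0.6193, -0.2116], [0.6139, -0.2665], [0.5756, -0.2621], [0.5804, -0.2087]]
  ctr [ 0.5973 -0.2372] sides [0.0552, 0.0386, 0.0536, 0.039] edge0 dirs [-95.6, 173.5, 84.8, -4.2]
stick [[0.5727, 0.1821], [0.6095, 0.1024], [0.5931, 0.0922], [0.5534, 0.1706]]
  ctr [0.5822 0.1368] sides [0.0877, 0.0194, 0.0878, 0.0225] edge0 dirs [-65.2, -148.3, 116.9, 30.7]
mat [[0.4954, -0.3533], [0.492, -0.4218], [0.3637, -0.4161], [0.3654, -0.3466]]
  ctr [ 0.4291 -0.3844] sides [0.0686, 0.1284, 0.0695, 0.1302] edge0 dirs [-92.9, 177.5, 88.6, -3.0]
col [[0.5958, -0.1211]]
col [[0.5794, -0.3609]]
col [[0.462, -0.2538]]
col [[0.4527, -0.1305]]
strip [[0.617, 0.1532], [0.6238, 0.0943], [0.5911, 0.0908], [0.5843, 0.1489]]
  ctr [0.6041 0.1218] sides [0.0593, 0.0329, 0.0585, 0.033] edge0 dirs [-83.4, -173.9, 96.7, 7.5]
[273.06100395 280.78107349]
```

```bash
cat >> h.py <<'E'
def plan(*wps):
    """wps: (x,y,z,yaw_of_tool_y_deg,hand,nrows); prints compact rows, 10 per call"""
    s=observe(); p=np.array(s['position'],float); R=np.array(s['tool_rot']); yaw=np.degrees(np.arctan2(R[1,1],R[0,1]))
    print('t',round(s['time_s'],2),'pos',p.round(4),'yaw',round(yaw,2),'w',round(s['grip_width'],4),'F',np.round(s['ft_force'],1),'tilt',R[:2,2].round(4))
    rows=[]
    for x,y,z,yw,h,n in wps:
        if yw is None: yw=yaw
        for i in range(n):
            k=n-i; tgt=np.array([x,y,z]); d=(tgt-p)/k; dy=((yw-yaw+180)%360-180)/k
            a=np.radians(yaw); X=np.array([-np.sin(a),np.cos(a),0]); Y=np.array([np.cos(a),np.sin(a),0])
            o=np.round(np.array([d@X,d@Y,-d[2]])/.04,2); t=round(-dy/6,2)
            if max(abs(o))>1 or abs(t)>1 : print('!! limit',o,t)
            rows.append((o.tolist(),t,h))
            p=p+.04*(o[0]*X+o[1]*Y-o[2]*np.array([0,0,1])); yaw-=6*t
    while len(rows)%10: rows.append(([0,0,0],0,rows[-1][2]))
    for i in range(0,len(rows),10):
        c=rows[i:i+10]; print('offset',[r[0] for r in c],'\nturn',[[0,0,r[1]] for r in c],'\nhand',[r[2] for r in c])
E
python3 -c "
from h import *
plan((.5822,.1368,.12,25.9,.7,20))"
```

```text
t 0.1 pos [0.1655 0.5243 0.2308] yaw 72.48 w 0.0854 F [-0.1  0.2  0.8] tilt [-0.0007 -0.0011]
offset [[-0.64, -0.31, 0.14], [-0.65, -0.28, 0.14], [-0.67, -0.25, 0.14], [-0.68, -0.22, 0.14], [-0.68, -0.2, 0.14], [-0.69, -0.17, 0.14], [-0.7, -0.14, 0.14], [-0.7, -0.11, 0.14], [-0.71, -0.08, 0.14], [-0.71, -0.05, 0.14]] 
turn [[0, 0, np.float64(0.39)], [0, 0, np.float64(0.39)], [0, 0, np.float64(0.39)], [0, 0, np.float64(0.39)], [0, 0, np.float64(0.39)], [0, 0, np.float64(0.39)], [0, 0, np.float64(0.39)], [0, 0, np.float64(0.39)], [0, 0, np.float64(0.39)], [0, 0, np.float64(0.39)]] 
hand [0.7, 0.7, 0.7, 0.7, 0.7, 0.7, 0.7, 0.7, 0.7, 0.7]
offset [[-0.71, -0.02, 0.14], [-0.71, 0.0, 0.14], [-0.71, 0.03, 0.14], [-0.71, 0.06, 0.14], [-0.71, 0.09, 0.13], [-0.7, 0.12, 0.14], [-0.69, 0.15, 0.13], [-0.69, 0.17, 0.14], [-0.68, 0.2, 0.13], [-0.67, 0.24, 0.14]] 
turn [[0, 0, np.float64(0.39)], [0, 0, np.float64(0.39)], [0, 0, np.float64(0.39)], [0, 0, np.float64(0.38)], [0, 0, np.float64(0.39)], [0, 0, np.float64(0.38)], [0, 0, np.float64(0.39)], [0, 0, np.float64(0.38)], [0, 0, np.float64(0.39)], [0, 0, np.float64(0.38)]] 
hand [0.7, 0.7, 0.7, 0.7, 0.7, 0.7, 0.7, 0.7, 0.7, 0.7]
```

Emit:
drive_tool(
  offset=[
    [-0.64,-0.31,0.14],
    [-0.65,-0.28,0.14],
    [-0.67,-0.25,0.14],
    [-0.68,-0.22,0.14],
    [-0.68,-0.2,0.14],
    [-0.69,-0.17,0.14],
    [-0.7,-0.14,0.14],
    [-0.7,-0.11,0.14],
    [-0.71,-0.08,0.14],
    [-0.71,-0.05,0.14],
  ],
  turn=[
    [0,0,0.39],
    [0,0,0.39],
    [0,0,0.39],
    [0,0,0.39],
    [0,0,0.39],
    [0,0,0.39],
    [0,0,0.39],
    [0,0,0.39],
    [0,0,0.39],
    [0,0,0.39],
  ],
  hand=[0.7,0.7,0.7,0.7,0.7,0.7,0.7,0.7,0.7,0.7],
  newtons=60,
)

```text
time_s: 1.35
position: [0.3746, 0.3299, 0.1749]
tool_rot: [[-0.755, 0.656, -0.001], [0.656, 0.755, -0.0], [0.0, -0.001, -1.0]]
ft_force: [0.1, -0.0, 0.4]
grip_width: 0.0597
gripper_force: 0.0
```

Emit:
drive_tool(
  offset=[
    [-0.71,-0.02,0.14],
    [-0.71,0.0,0.14],
    [-0.71,0.03,0.14],
    [-0.71,0.06,0.14],
    [-0.71,0.09,0.13],
    [-0.7,0.12,0.14],
    [-0.69,0.15,0.13],
    [-0.69,0.17,0.14],
    [-0.68,0.2,0.13],
    [-0.67,0.24,0.14],
  ],
  turn=[
    [0,0,0.39],
    [0,0,0.39],
    [0,0,0.39],
    [0,0,0.38],
    [0,0,0.39],
    [0,0,0.38],
    [0,0,0.39],
    [0,0,0.38],
    [0,0,0.39],
    [0,0,0.38],
  ],
  hand=[0.7,0.7,0.7,0.7,0.7,0.7,0.7,0.7,0.7,0.7],
)

```text
time_s: 2.6
position: [0.5832, 0.1363, 0.1201]
tool_rot: [[-0.435, 0.9, -0.0], [0.9, 0.435, 0.0], [0.0, -0.0, -1.0]]
ft_force: [0.8, -0.2, 0.7]
grip_width: 0.0593
gripper_force: 0.0
```

```bash
sed -i 's/t=round(-dy\/6,2)/t=float(round(-dy\/6,2))/' h.py; python3 -c "
from h import *
plan((.5822,.1368,.055,25.9,.7,6),(.5822,.1368,.055,25.9,0.1,4))"
```

```text
t 2.6 pos [0.5832 0.1363 0.1201] yaw 25.81 w 0.0593 F [ 0.8 -0.2  0.7] tilt [-0.0004  0.    ]
offset [[0.0, -0.0, 0.27], [0.0, -0.0, 0.27], [0.01, -0.0, 0.27], [0.0, -0.01, 0.27], [0.01, -0.0, 0.27], [0.0, -0.01, 0.28], [0.0, 0.0, -0.0], [0.0, 0.0, -0.0], [0.0, 0.0, -0.0], [0.0, 0.0, -0.0]] 
turn [[0, 0, -0.0], [0, 0, -0.0], [0, 0, -0.0], [0, 0, -0.01], [0, 0, -0.0], [0, 0, -0.01], [0, 0, 0.0], [0, 0, 0.0], [0, 0, 0.0], [0, 0, 0.0]] 
hand [0.7, 0.7, 0.7, 0.7, 0.7, 0.7, 0.1, 0.1, 0.1, 0.1]
```

Emit:
drive_tool(
  offset=[
    [0,0,0.27],
    [0,0,0.27],
    [0,0,0.27],
    [0,0,0.27],
    [0,0,0.27],
    [0,0,0.28],
    [0,0,0],
    [0,0,0],
    [0,0,0],
    [0,0,0],
  ],
  turn=[
    [0,0,0],
    [0,0,0],
    [0,0,0],
    [0,0,0],
    [0,0,0],
    [0,0,0],
    [0,0,0],
    [0,0,0],
    [0,0,0],
    [0,0,0],
  ],
  hand=[0.7,0.7,0.7,0.7,0.7,0.7,0,0,0,0],
)

```text
time_s: 3.85
position: [0.5828, 0.1372, 0.056]
tool_rot: [[-0.437, 0.899, 0.001], [0.899, 0.437, 0.0], [-0.001, 0.001, -1.0]]
ft_force: [0.0, -0.1, 3.1]
grip_width: 0.0187
gripper_force: 59.6
```

Emit:
drive_tool(
  offset=[
    [0,0,0],
    [0,0,0],
    [0,0,-0.2],
    [0,0,-0.4],
    [0,0,-0.5],
    [0,0,-0.5],
    [0,0,-0.5],
    [0,0,0],
    [0,0,0],
    [0,0,0],
  ],
  turn=[
    [0,0,0],
    [0,0,0],
    [0,0,0],
    [0,0,0],
    [0,0,0],
    [0,0,0],
    [0,0,0],
    [0,0,0],
    [0,0,0],
    [0,0,0],
  ],
  hand=[0,0,0,0,0,0,0,0,0,0],
)

```text
time_s: 5.1
position: [0.582, 0.1372, 0.1385]
tool_rot: [[-0.437, 0.899, -0.002], [0.899, 0.437, -0.0], [0.001, -0.002, -1.0]]
ft_force: [0.6, -0.0, -0.7]
grip_width: 0.0187
gripper_force: 59.1
```

```bash
python3 -c "
from h import *
plan((.429,-.384,.13,87.5,0,20),(.429,-.384,.012,87.5,0,8))"
```

```text
t 5.1 pos [0.582  0.1372 0.1385] yaw 25.92 w 0.0187 F [ 0.6 -0.  -0.7] tilt [-0.0017 -0.0001]
offset [[-0.5, -0.46, 0.01], [-0.48, -0.48, 0.01], [-0.45, -0.51, 0.01], [-0.42, -0.53, 0.01], [-0.39, -0.55, 0.01], [-0.36, -0.57, 0.01], [-0.33, -0.59, 0.01], [-0.3, -0.61, 0.01], [-0.27, -0.62, 0.01], [-0.23, -0.64, 0.01]] 
turn [[0, 0, -0.51], [0, 0, -0.51], [0, 0, -0.51], [0, 0, -0.51], [0, 0, -0.51], [0, 0, -0.51], [0, 0, -0.51], [0, 0, -0.51], [0, 0, -0.52], [0, 0, -0.51]] 
hand [0, 0, 0, 0, 0, 0, 0, 0, 0, 0]
offset [[-0.2, -0.65, 0.01], [-0.17, -0.66, 0.01], [-0.13, -0.67, 0.01], [-0.09, -0.67, 0.01], [-0.06, -0.68, 0.01], [-0.02, -0.68, 0.01], [0.02, -0.68, 0.01], [0.05, -0.68, 0.01], [0.09, -0.67, 0.02], [0.13, -0.67, 0.01]] 
turn [[0, 0, -0.52], [0, 0, -0.51], [0, 0, -0.52], [0, 0, -0.51], [0, 0, -0.52], [0, 0, -0.51], [0, 0, -0.52], [0, 0, -0.51], [0, 0, -0.52], [0, 0, -0.51]] 
hand [0, 0, 0, 0, 0, 0, 0, 0, 0, 0]
offset [[-0.0, -0.0, 0.37], [-0.0, -0.0, 0.37], [-0.0, -0.0, 0.37], [-0.0, -0.0, 0.37], [-0.0, -0.0, 0.37], [-0.0, -0.0, 0.37], [-0.0, -0.0, 0.37], [-0.0, -0.0, 0.36], [0, 0, 0], [0, 0, 0]] 
turn [[0, 0, -0.0], [0, 0, -0.0], [0, 0, -0.0], [0, 0, -0.0], [0, 0, -0.0], [0, 0, -0.0], [0, 0, -0.0], [0, 0, -0.0], [0, 0, 0], [0, 0, 0]] 
hand [0, 0, 0, 0, 0, 0, 0, 0, 0, 0]
```

Emit:
drive_tool(
  offset=[
    [-0.5,-0.46,0.01],
    [-0.48,-0.48,0.01],
    [-0.45,-0.51,0.01],
    [-0.42,-0.53,0.01],
    [-0.39,-0.55,0.01],
    [-0.36,-0.57,0.01],
    [-0.33,-0.59,0.01],
    [-0.3,-0.61,0.01],
    [-0.27,-0.62,0.01],
    [-0.23,-0.64,0.01],
  ],
  turn=[
    [0,0,-0.51],
    [0,0,-0.51],
    [0,0,-0.51],
    [0,0,-0.51],
    [0,0,-0.51],
    [0,0,-0.51],
    [0,0,-0.51],
    [0,0,-0.51],
    [0,0,-0.52],
    [0,0,-0.51],
  ],
  hand=[0,0,0,0,0,0,0,0,0,0],
)

```text
time_s: 6.35
position: [0.5051, -0.1235, 0.1348]
tool_rot: [[-0.836, 0.549, -0.001], [0.549, 0.836, 0.0], [0.001, -0.0, -1.0]]
ft_force: [0.4, -0.1, -0.3]
grip_width: 0.0184
gripper_force: 59.1
```

Emit:
drive_tool(
  offset=[
    [-0.2,-0.65,0.01],
    [-0.17,-0.66,0.01],
    [-0.13,-0.67,0.01],
    [-0.09,-0.67,0.01],
    [-0.06,-0.68,0.01],
    [-0.02,-0.68,0.01],
    [0.02,-0.68,0.01],
    [0.05,-0.68,0.01],
    [0.09,-0.67,0.02],
    [0.13,-0.67,0.01],
  ],
  turn=[
    [0,0,-0.52],
    [0,0,-0.51],
    [0,0,-0.52],
    [0,0,-0.51],
    [0,0,-0.52],
    [0,0,-0.51],
    [0,0,-0.52],
    [0,0,-0.51],
    [0,0,-0.52],
    [0,0,-0.51],
  ],
  hand=[0,0,0,0,0,0,0,0,0,0],
)

```text
time_s: 7.6
position: [0.4289, -0.3846, 0.1302]
tool_rot: [[-0.999, 0.042, -0.001], [0.042, 0.999, 0.001], [0.001, 0.001, -1.0]]
ft_force: [-0.3, 0.8, -1.1]
grip_width: 0.0189
gripper_force: 59.1
```

Emit:
drive_tool(
  offset=[
    [0,0,0.5],
    [0,0,0.6],
    [0,0,0.6],
    [0,0,0.5],
    [0,0,0.4],
    [0,0,0.25],
    [0,0,0.1],
    [0,0,0.1],
    [0,0,0],
    [0,0,0],
  ],
  turn=[
    [0,0,0],
    [0,0,0],
    [0,0,0],
    [0,0,0],
    [0,0,0],
    [0,0,0],
    [0,0,0],
    [0,0,0],
    [0,0,0],
    [0,0,0],
  ],
  hand=[0,0,0,0,0,0,0,0,0,0],
)

```text
time_s: 8.85
position: [0.4295, -0.3841, 0.0093]
tool_rot: [[-0.999, 0.044, 0.0], [0.044, 0.999, -0.001], [-0.0, -0.001, -1.0]]
ft_force: [0.7, 1.1, -0.2]
grip_width: 0.0184
gripper_force: 59.1
```

Emit:
drive_tool(
  offset=[
    [0,0,0],
    [0,0,0],
    [0,0,0],
    [0,0,0],
    [0,0,-0.4],
    [0,0,-0.6],
    [0,0,-0.8],
    [0,0,-0.8],
    [0,0,-0.8],
    [0,0,0],
  ],
  turn=[
    [0,0,0],
    [0,0,0],
    [0,0,0],
    [0,0,0],
    [0,0,0],
    [0,0,0],
    [0,0,0],
    [0,0,0],
    [0,0,0],
    [0,0,0],
  ],
  hand=[0.4,0.5,0.6,0.6,0.6,0.6,0.6,0.6,0.6,0.6],
)

```text
time_s: 10.1
position: [0.4301, -0.3848, 0.1483]
tool_rot: [[-0.999, 0.044, 0.004], [0.044, 0.999, -0.005], [-0.004, -0.005, -1.0]]
ft_force: [-0.3, 0.2, -0.2]
grip_width: 0.0511
gripper_force: 0.0
```

```bash
python3 -c "
from h import *
snap('side','s1')
plan((.602,.1215,.14,6.1,0,20),(.602,.1215,.062,6.1,0,8))"
```

```text
t 10.15 pos [ 0.4296 -0.3842  0.1465] yaw 87.48 w 0.0515 F [-1.1 -0.  -1.6] tilt [ 0.0017 -0.0022]
offset [[-0.19, 0.64, 0.01], [-0.14, 0.65, 0.01], [-0.09, 0.66, 0.01], [-0.05, 0.67, 0.01], [0.0, 0.67, 0.01], [0.05, 0.67, 0.01], [0.09, 0.66, 0.01], [0.14, 0.65, 0.01], [0.19, 0.64, 0.01], [0.23, 0.63, 0.01]] 
turn [[0, 0, 0.68], [0, 0, 0.68], [0, 0, 0.68], [0, 0, 0.68], [0, 0, 0.68], [0, 0, 0.68], [0, 0, 0.68], [0, 0, 0.68], [0, 0, 0.68], [0, 0, 0.68]] 
hand [0, 0, 0, 0, 0, 0, 0, 0, 0, 0]
offset [[0.28, 0.61, 0.01], [0.32, 0.59, 0.01], [0.36, 0.56, 0.01], [0.4, 0.53, 0.0], [0.44, 0.51, 0.01], [0.47, 0.47, 0.0], [0.5, 0.44, 0.01], [0.53, 0.4, 0.0], [0.56, 0.36, 0.01], [0.58, 0.33, 0.0]] 
turn [[0, 0, 0.68], [0, 0, 0.68], [0, 0, 0.68], [0, 0, 0.67], [0, 0, 0.68], [0, 0, 0.67], [0, 0, 0.68], [0, 0, 0.67], [0, 0, 0.68], [0, 0, 0.67]] 
hand [0, 0, 0, 0, 0, 0, 0, 0, 0, 0]
offset [[0.0, -0.0, 0.24], [0.0, -0.0, 0.24], [0.0, -0.0, 0.25], [0.0, -0.0, 0.24], [0.0, -0.0, 0.25], [0.0, -0.0, 0.24], [0.0, -0.0, 0.25], [0.0, -0.0, 0.24], [0, 0, 0], [0, 0, 0]] 
turn [[0, 0, 0.0], [0, 0, 0.0], [0, 0, 0.0], [0, 0, 0.0], [0, 0, 0.0], [0, 0, 0.0], [0, 0, 0.0], [0, 0, 0.0], [0, 0, 0], [0, 0, 0]] 
hand [0, 0, 0, 0, 0, 0, 0, 0, 0, 0]
```

View pics/s1.png

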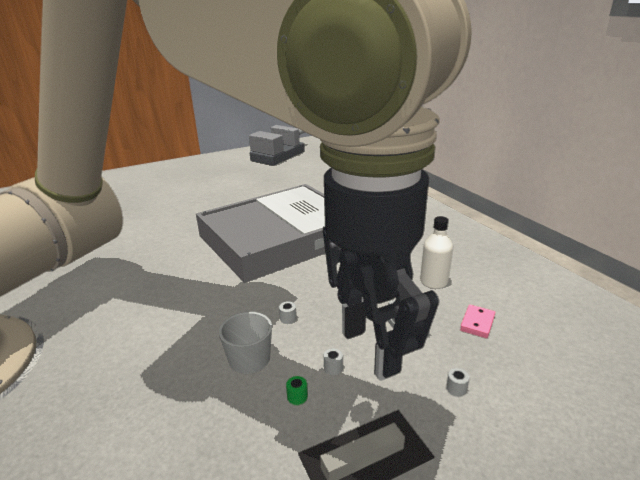

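The side view shows the stick lying on the mat at (362,447), well inside its edges. Next is the lid.

Emit:
drive_tool(
  offset=[
    [-0.19,0.64,0.01],
    [-0.14,0.65,0.01],
    [-0.09,0.66,0.01],
    [-0.05,0.67,0.01],
    [0.0,0.67,0.01],
    [0.05,0.67,0.01],
    [0.09,0.66,0.01],
    [0.14,0.65,0.01],
    [0.19,0.64,0.01],
    [0.23,0.63,0.01],
  ],
  turn=[
    [0,0,0.68],
    [0,0,0.68],
    [0,0,0.68],
    [0,0,0.68],
    [0,0,0.68],
    [0,0,0.68],
    [0,0,0.68],
    [0,0,0.68],
    [0,0,0.68],
    [0,0,0.68],
  ],
  hand=[0,0,0,0,0,0,0,0,0,0],
)

```text
time_s: 11.4
position: [0.5155, -0.13, 0.1401]
tool_rot: [[-0.726, 0.688, -0.002], [0.688, 0.726, 0.001], [0.002, -0.001, -1.0]]
ft_force: [1.3, -0.4, 0.4]
grip_width: -0.0001
gripper_force: 0.0
```

Emit:
drive_tool(
  offset=[
    [0.28,0.61,0.01],
    [0.32,0.59,0.01],
    [0.36,0.56,0.01],
    [0.4,0.53,0.0],
    [0.44,0.51,0.01],
    [0.47,0.47,0.0],
    [0.5,0.44,0.01],
    [0.53,0.4,0.0],
    [0.56,0.36,0.01],
    [0.58,0.33,0.0],
  ],
  turn=[
    [0,0,0.68],
    [0,0,0.68],
    [0,0,0.68],
    [0,0,0.67],
    [0,0,0.68],
    [0,0,0.67],
    [0,0,0.68],
    [0,0,0.67],
    [0,0,0.68],
    [0,0,0.67],
  ],
  hand=[0,0,0,0,0,0,0,0,0,0],
)

```text
time_s: 12.65
position: [0.6016, 0.1224, 0.1375]
tool_rot: [[-0.104, 0.995, -0.002], [0.995, 0.104, -0.0], [0.0, -0.002, -1.0]]
ft_force: [-0.5, -0.6, -0.9]
grip_width: 0.0003
gripper_force: 0.0
```

Emit:
drive_tool(
  offset=[
    [0,0,0.5],
    [0,0,0.5],
    [0,0,0.4],
    [0,0,0.3],
    [0,0,0.2],
    [0,0,0.1],
    [0,0,0.05],
    [0,0,0],
    [0,0,0],
    [0,0,0],
  ],
  turn=[
    [0,0,0],
    [0,0,0],
    [0,0,0],
    [0,0,0],
    [0,0,0],
    [0,0,0],
    [0,0,0],
    [0,0,0],
    [0,0,0],
    [0,0,0],
  ],
  hand=[0,0,0,0,0,0,0,0,0,0],
)

```text
time_s: 13.9
position: [0.602, 0.1216, 0.0568]
tool_rot: [[-0.107, 0.994, 0.0], [0.994, 0.107, 0.0], [-0.0, 0.0, -1.0]]
ft_force: [0.0, 0.2, -1.0]
grip_width: 0.0002
gripper_force: 0.0
```

Emit:
drive_tool(
  offset=[
    [0,0,0.05],
    [0,0,0.02],
    [0,0,0.02],
    [0,0,0.02],
    [0,0,0.01],
    [0,0,0.01],
    [0,0,0],
    [0,0,0],
    [0,0,0],
    [0,0,0],
  ],
  turn=[
    [0,0,0],
    [0,0,0],
    [0,0,0],
    [0,0,0],
    [0,0,0],
    [0,0,0],
    [0,0,0],
    [0,0,0],
    [0,0,0],
    [0,0,0],
  ],
  hand=[0,0,0,0,0,0,0,0,0,0],
)

```text
time_s: 15.15
position: [0.6022, 0.1216, 0.0521]
tool_rot: [[-0.107, 0.994, 0.001], [0.994, 0.107, -0.0], [-0.0, 0.001, -1.0]]
ft_force: [-2.2, -0.2, 5.4]
grip_width: -0.0
gripper_force: 3.0
```

Emit:
drive_tool(
  offset=[
    [0,0,0.02],
    [0,0,0.02],
    [0,0,0],
    [0,-0.05,0],
    [0,-0.1,0],
    [0,-0.1,0],
    [0,-0.1,0],
    [0,-0.1,0],
    [0,0,0],
    [0,0,0],
  ],
  turn=[
    [0,0,0],
    [0,0,0],
    [0,0,0],
    [0,0,0],
    [0,0,0],
    [0,0,0],
    [0,0,0],
    [0,0,0],
    [0,0,0],
    [0,0,0],
  ],
  hand=[0,0,0,0,0,0,0,0,0,0],
)

```text
time_s: 16.4
position: [0.5857, 0.1198, 0.052]
tool_rot: [[-0.107, 0.994, 0.005], [0.994, 0.107, 0.0], [-0.0, 0.005, -1.0]]
ft_force: [-0.1, 0.7, 13.9]
grip_width: 0.0001
gripper_force: 7.2
```

```bash
python3 -c "
from h import *
snap('top','t1',(120,140,320,340),3)"
```

```text
(no output)
```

View pics/t1.png

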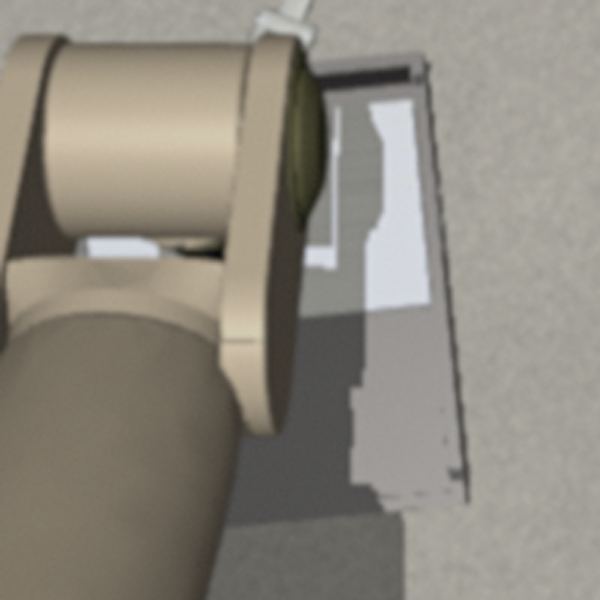

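The lid has moved; a dark gap of about 16 mm shows at crop (370,75). I'll keep dragging.

Emit:
drive_tool(
  offset=[
    [0,-0.2,0],
    [0,-0.3,0],
    [0,-0.3,0],
    [0,-0.3,0],
    [0,-0.3,0],
    [0,-0.3,0],
    [0,-0.3,0],
    [0,-0.3,0],
    [0,-0.15,0],
    [0,-0.1,0],
  ],
  turn=[
    [0,0,0],
    [0,0,0],
    [0,0,0],
    [0,0,0],
    [0,0,0],
    [0,0,0],
    [0,0,0],
    [0,0,0],
    [0,0,0],
    [0,0,0],
  ],
  hand=[0,0,0,0,0,0,0,0,0,0],
)

```text
time_s: 17.7
position: [0.4862, 0.1087, 0.052]
tool_rot: [[-0.106, 0.994, 0.011], [0.994, 0.106, 0.0], [-0.001, 0.011, -1.0]]
ft_force: [8.1, 1.4, 10.9]
grip_width: 0.0002
gripper_force: 5.5
```

Emit:
drive_tool(
  offset=[
    [0,-0.05,0],
    [0,0,0],
    [0,0,0],
    [0,0,0],
    [0,0,-0.3],
    [0,0,-0.5],
    [0,0,-0.6],
    [0,0,-0.8],
    [0,0,-0.8],
    [0,0,0],
  ],
  turn=[
    [0,0,0],
    [0,0,0],
    [0,0,0],
    [0,0,0],
    [0,0,0],
    [0,0,0],
    [0,0,0],
    [0,0,0],
    [0,0,0],
    [0,0,0],
  ],
  hand=[0,0,0,0,0,0,0,0,0,0],
)

```text
time_s: 18.95
position: [0.4812, 0.1086, 0.1718]
tool_rot: [[-0.107, 0.994, 0.004], [0.994, 0.107, -0.0], [-0.001, 0.004, -1.0]]
ft_force: [0.2, 0.9, 0.2]
grip_width: -0.0002
gripper_force: 0.0
```

```bash
python3 -c "
from h import *
plan((.594,-.237,.16,-5.4,.8,20),(.594,-.237,.05,-5.4,.8,7))"
```

```text
t 18.95 pos [0.4812 0.1086 0.1718] yaw 6.13 w -0.0002 F [0.2 0.9 0.2] tilt [ 0.0039 -0.0001]
offset [[-0.44, 0.09, 0.01], [-0.44, 0.1, 0.02], [-0.44, 0.1, 0.01], [-0.44, 0.11, 0.02], [-0.44, 0.11, 0.01], [-0.44, 0.12, 0.02], [-0.44, 0.12, 0.01], [-0.44, 0.13, 0.02], [-0.44, 0.13, 0.01], [-0.43, 0.13, 0.02]] 
turn [[0, 0, 0.1], [0, 0, 0.1], [0, 0, 0.1], [0, 0, 0.1], [0, 0, 0.1], [0, 0, 0.09], [0, 0, 0.1], [0, 0, 0.09], [0, 0, 0.1], [0, 0, 0.09]] 
hand [0.8, 0.8, 0.8, 0.8, 0.8, 0.8, 0.8, 0.8, 0.8, 0.8]
offset [[-0.43, 0.14, 0.01], [-0.43, 0.14, 0.02], [-0.43, 0.15, 0.01], [-0.43, 0.15, 0.02], [-0.43, 0.16, 0.01], [-0.43, 0.16, 0.02], [-0.42, 0.17, 0.01], [-0.42, 0.17, 0.02], [-0.42, 0.17, 0.01], [-0.42, 0.18, 0.02]] 
turn [[0, 0, 0.1], [0, 0, 0.09], [0, 0, 0.1], [0, 0, 0.09], [0, 0, 0.1], [0, 0, 0.09], [0, 0, 0.1], [0, 0, 0.09], [0, 0, 0.1], [0, 0, 0.09]] 
hand [0.8, 0.8, 0.8, 0.8, 0.8, 0.8, 0.8, 0.8, 0.8, 0.8]
offset [[-0.0, -0.0, 0.39], [-0.0, -0.0, 0.39], [-0.0, -0.0, 0.39], [-0.0, -0.0, 0.39], [-0.0, -0.0, 0.4], [-0.0, -0.0, 0.39], [-0.0, -0.0, 0.4], [0, 0, 0], [0, 0, 0], [0, 0, 0]] 
turn [[0, 0, 0.0], [0, 0, 0.0], [0, 0, 0.0], [0, 0, 0.0], [0, 0, 0.0], [0, 0, 0.0], [0, 0, 0.0], [0, 0, 0], [0, 0, 0], [0, 0, 0]] 
hand [0.8, 0.8, 0.8, 0.8, 0.8, 0.8, 0.8, 0.8, 0.8, 0.8]
```

Emit:
drive_tool(
  offset=[
    [-0.44,0.1,0],
    [-0.44,0.1,0],
    [-0.44,0.11,0],
    [-0.44,0.11,0],
    [-0.44,0.12,0],
    [-0.44,0.12,0],
    [-0.44,0.12,0],
    [-0.44,0.13,0],
    [-0.44,0.13,0],
    [-0.43,0.14,0],
  ],
  turn=[
    [0,0,0.1],
    [0,0,0.1],
    [0,0,0.1],
    [0,0,0.1],
    [0,0,0.1],
    [0,0,0.09],
    [0,0,0.1],
    [0,0,0.09],
    [0,0,0.1],
    [0,0,0.09],
  ],
  hand=[0.8,0.8,0.8,0.8,0.8,0.8,0.8,0.8,0.8,0.8],
  newtons=100,
)

```text
time_s: 20.2
position: [0.5387, -0.0651, 0.1697]
tool_rot: [[-0.005, 1.0, -0.0], [1.0, 0.005, 0.0], [0.0, -0.0, -1.0]]
ft_force: [-0.7, 0.4, 0.4]
grip_width: 0.0681
gripper_force: 0.0
```

Emit:
drive_tool(
  offset=[
    [-0.43,0.14,0],
    [-0.43,0.15,0],
    [-0.43,0.15,0],
    [-0.43,0.16,0],
    [-0.43,0.16,0],
    [-0.43,0.17,0],
    [-0.42,0.17,0],
    [-0.42,0.18,0],
    [-0.42,0.18,0],
    [-0.42,0.18,0],
  ],
  turn=[
    [0,0,0.1],
    [0,0,0.09],
    [0,0,0.1],
    [0,0,0.09],
    [0,0,0.1],
    [0,0,0.09],
    [0,0,0.1],
    [0,0,0.09],
    [0,0,0.1],
    [0,0,0.09],
  ],
  hand=[0.8,0.8,0.8,0.8,0.8,0.8,0.8,0.8,0.8,0.8],
)

```text
time_s: 21.45
position: [0.5975, -0.238, 0.1697]
tool_rot: [[0.095, 0.996, -0.0], [0.996, -0.095, -0.0], [-0.0, -0.0, -1.0]]
ft_force: [0.2, -0.5, 0.2]
grip_width: 0.0682
gripper_force: 0.0
```

```bash
python3 -c "
from h import *
plan((.597,-.237,.05,-5.4,.8,6),(.597,-.237,.004,-5.4,.8,4))
snap('top','t2',(120,130,300,330),3)
print(at('top',367,150,0))"
```

```text
t 21.45 pos [ 0.5975 -0.238   0.1697] yaw -5.43 w 0.0682 F [ 0.2 -0.5  0.2] tilt [-0. -0.]
offset [[0.0, -0.0, 0.5], [0.0, -0.0, 0.5], [0.01, -0.0, 0.5], [0.0, -0.0, 0.5], [0.01, -0.01, 0.5], [0.0, -0.0, 0.49], [0.0, -0.0, 0.29], [0.0, -0.0, 0.29], [0.0, -0.0, 0.29], [0.0, -0.0, 0.28]] 
turn [[0, 0, -0.0], [0, 0, -0.0], [0, 0, -0.0], [0, 0, -0.0], [0, 0, -0.0], [0, 0, -0.01], [0, 0, 0.0], [0, 0, 0.0], [0, 0, 0.0], [0, 0, 0.0]] 
hand [0.8, 0.8, 0.8, 0.8, 0.8, 0.8, 0.8, 0.8, 0.8, 0.8]
[ 0.71592797 -0.16887227  0.        ]
```

View pics/t2.png

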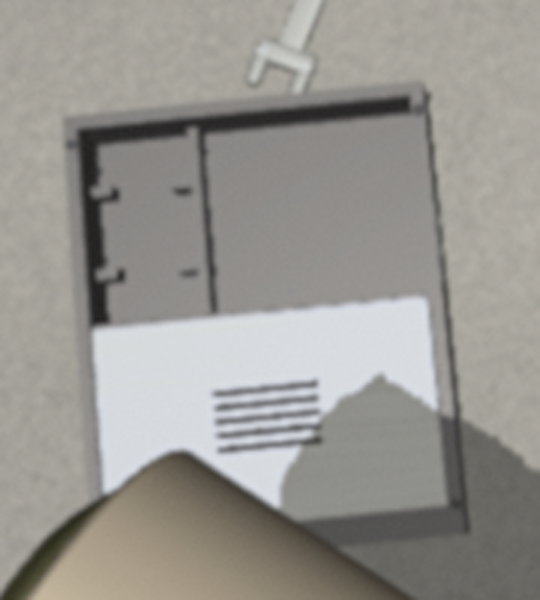

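```bash
python3 - <<'E'
from h import *
t=lambda p:(120+(p[0]+.5)/3-.5,130+(p[1]+.5)/3-.5)
a=np.radians(6.1); X=np.array([np.cos(a),np.sin(a)]); Y=np.array([-np.sin(a),np.cos(a)])
W=lambda p,z:at('top',*t(p),z)[:2]
TL,TR,BR=W((66,117),.052),W((424,84),.052),W((467,531),.052)
print(TL,TR,BR,np.linalg.norm(TL-TR),np.linalg.norm(TR-BR),np.degrees(np.arctan2(*(TL-TR)[::-1]))-90,np.degrees(np.arctan2(*(TR-BR)[::-1])))
for n,P,cx,cy in[('TL',TL,.132,.106),('TR',TR,.132,-.106),('BR',BR,-.132,-.106),
  ('lidTL',W((92,326),.052),.006,.097),('lidTR',W((427,297),.052),.006,-.097),
  ('strip',np.mean([W(p,.052) for p in[(213,394),(318,381),(321,442),(219,453)]],0),-.054,0)]:
    print(n,(P-cx*X-cy*Y).round(4))
c2=lambda p:(130+(p[0]+.5)*.3-.5,145+(p[1]+.5)*.3-.5)
for p,cx,cy in[((38,82),.132,.106),((438,44),.132,-.106),((487,543),-.132,-.106),((70,578),-.132,.106),((54,99),.124,.097),((424,65),.124,-.097)]:
    print((at('top',*c2(p),.052)[:2]-cx*X-cy*Y).round(4))
O=np.array([.5425,.1145])
for k,cx,cy,z in[('divTL',.124,.038,.026),('divTR',.124,.032,.026),('blk1',.094,.098,.026),('blk1b',.088,.086,.026),('blk2',.044,.086,.026),('blk3',.088,.05,.026),('blk4',.044,.05,.026),('pk',.066,.068,.006)]:
    P=O+cx*X+cy*Y; q=proj('top',(*P,z)); print(k,P.round(4),((q-[120,130])*3).round(0))
E
```

```text
[0.66455547 0.23287509] [0.68581573 0.02354076] [ 0.42705468 -0.00526894] 0.21041116972077378 0.2603599122199752 5.799148580790742 6.352981263391984
TL [0.5446 0.1134]
TR [0.5433 0.1149]
BR [0.547  0.1142]
lidTL [0.5461 0.115 ]
lidTR [0.5441 0.1153]
strip [0.544  0.1149]
[0.5435 0.1145]
[0.543  0.1148]
[0.5456 0.1134]
[0.5481 0.1151]
[0.5414 0.1153]
[0.5405 0.1138]
divTL [0.6618 0.1655] [188. 131.]
divTR [0.6624 0.1595] [198. 130.]
blk1 [0.6256 0.2219] [ 92. 190.]
blk1b [0.6209 0.2094] [112. 198.]
blk2 [0.5771 0.2047] [117. 271.]
blk3 [0.6247 0.1736] [172. 192.]
blk4 [0.5809 0.1689] [177. 265.]
pk [0.6009 0.1891] [152. 237.]
```

Emit:
drive_tool(
  offset=[
    [0,0,0.5],
    [0,0,0.5],
    [0.01,0,0.5],
    [0,0,0.5],
    [0.01,-0.01,0.5],
    [0,0,0.5],
    [0,0,0.4],
    [0,0,0.3],
    [0,0,0.2],
    [0,0,0.2],
  ],
  turn=[
    [0,0,0],
    [0,0,0],
    [0,0,0],
    [0,0,0],
    [0,0,0],
    [0,0,0],
    [0,0,0],
    [0,0,0],
    [0,0,0],
    [0,0,0],
  ],
  hand=[0.8,0.8,0.8,0.8,0.8,0.8,0.8,0.8,0.8,0.8],
)

```text
time_s: 22.75
position: [0.597, -0.2362, 0.0056]
tool_rot: [[0.094, 0.996, 0.001], [0.996, -0.094, -0.0], [-0.0, 0.001, -1.0]]
ft_force: [1.2, -0.5, 0.0]
grip_width: 0.0684
gripper_force: 0.0
```

Emit:
drive_tool(
  offset=[
    [0,0,0],
    [0,0,0],
    [0,0,0],
    [0,0,0],
    [0,0,0],
    [0,0,0],
    [0,0,0],
    [0,0,0],
    [0,0,0],
    [0,0,0],
  ],
  turn=[
    [0,0,0],
    [0,0,0],
    [0,0,0],
    [0,0,0],
    [0,0,0],
    [0,0,0],
    [0,0,0],
    [0,0,0],
    [0,0,0],
    [0,0,0],
  ],
  hand=[0.6,0.4,0.2,0,0,0,0,0,0,0],
)

```text
time_s: 24.0
position: [0.5978, -0.2364, 0.0069]
tool_rot: [[0.094, 0.996, 0.003], [0.996, -0.094, -0.001], [-0.001, 0.003, -1.0]]
ft_force: [2.6, 0.7, 6.1]
grip_width: 0.0387
gripper_force: 101.9
```

```bash
python3 - <<'E'
from h import *
im=cv2.imread('pics/raw_t2.png')
k=8;x0,y0=138,158
c=cv2.resize(im[y0:y0+73,x0:x0+95],None,fx=k,fy=k,interpolation=cv2.INTER_CUBIC)
a=np.radians(6.1); X=np.array([np.cos(a),np.sin(a)]); Y=np.array([-np.sin(a),np.cos(a)])
O=np.array([.5435,.1145])
def box(xa,xb,ya,yb,z,col):
    P=[((proj('top',(*(O+x*X+y*Y),z))-[x0,y0]+.5)*k).astype(int) for x,y in[(xa,ya),(xb,ya),(xb,yb),(xa,yb)]]
    cv2.polylines(c,[np.array(P)],True,col,1)
for xa in(.038,.088):
    for ya in(.038,.086): box(xa,xa+.006,ya,ya+.012,.026,(0,0,255))
box(.008,.124,.032,.038,.026,(0,255,0)); box(.008,.124,.032,.098,.006,(255,0,0)); box(-.132,.132,-.106,.106,.052,(0,255,255));box(-.114,.006,-.097,.097,.052,(255,0,255))
cv2.imwrite('pics/c3.png',c)
E
```

```text
(no output)
```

View pics/c3.png

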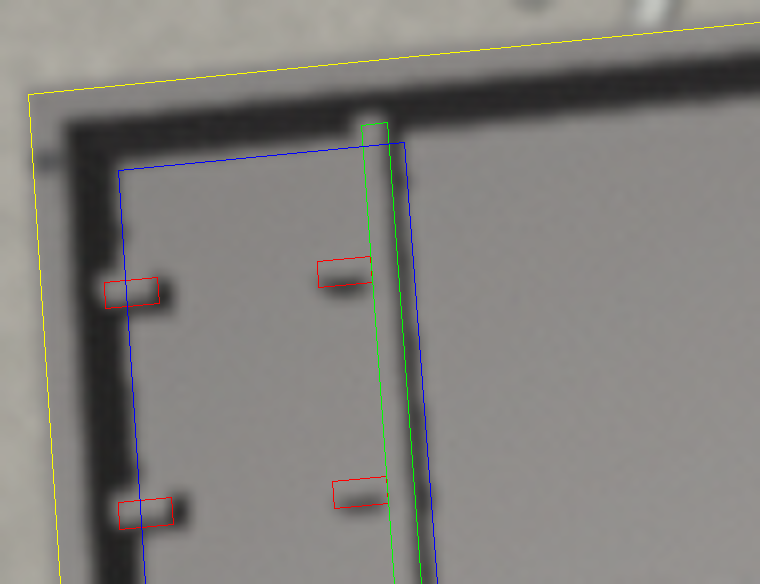

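The crop with projected outlines matches the blocks and divider to about 1 mm, with the real case about 1 mm further in +x. Next I lift the pile and carry it.

Emit:
drive_tool(
  offset=[
    [0,0,-0.1],
    [0,0,-0.2],
    [0,0,-0.4],
    [0,0,-0.6],
    [0,0,-0.8],
    [0,0,-0.7],
    [0,0,-0.5],
    [0,0,-0.3],
    [0,0,0],
    [0,0,0],
  ],
  turn=[
    [0,0,0],
    [0,0,0],
    [0,0,0],
    [0,0,0],
    [0,0,0],
    [0,0,0],
    [0,0,0],
    [0,0,0],
    [0,0,0],
    [0,0,0],
  ],
  hand=[0,0,0,0,0,0,0,0,0,0],
)

```text
time_s: 25.25
position: [0.5964, -0.2358, 0.1488]
tool_rot: [[0.094, 0.996, -0.002], [0.996, -0.094, 0.001], [0.001, -0.002, -1.0]]
ft_force: [-0.4, -0.4, -4.2]
grip_width: 0.0386
gripper_force: 101.1
```

```bash
python3 -c "
from h import *
plan((.603,.19,.13,6.1,0,20))
snap('side','s2',(280,160,480,360),3)"
```

```text
t 25.25 pos [ 0.5964 -0.2358  0.1488] yaw -5.4 w 0.0386 F [-0.4 -0.4 -4.2] tilt [-0.0016  0.0009]
offset [[0.53, -0.04, 0.02], [0.53, -0.04, 0.02], [0.53, -0.03, 0.02], [0.53, -0.03, 0.02], [0.53, -0.02, 0.02], [0.53, -0.01, 0.02], [0.53, -0.01, 0.03], [0.53, -0.0, 0.02], [0.53, 0.0, 0.03], [0.53, 0.01, 0.02]] 
turn [[0, 0, -0.1], [0, 0, -0.1], [0, 0, -0.1], [0, 0, -0.1], [0, 0, -0.09], [0, 0, -0.1], [0, 0, -0.09], [0, 0, -0.1], [0, 0, -0.09], [0, 0, -0.1]] 
hand [0, 0, 0, 0, 0, 0, 0, 0, 0, 0]
offset [[0.53, 0.01, 0.03], [0.53, 0.02, 0.02], [0.53, 0.02, 0.03], [0.54, 0.03, 0.02], [0.53, 0.03, 0.03], [0.53, 0.04, 0.02], [0.54, 0.04, 0.03], [0.53, 0.05, 0.02], [0.53, 0.06, 0.03], [0.54, 0.06, 0.02]] 
turn [[0, 0, -0.09], [0, 0, -0.1], [0, 0, -0.09], [0, 0, -0.1], [0, 0, -0.09], [0, 0, -0.1], [0, 0, -0.09], [0, 0, -0.1], [0, 0, -0.09], [0, 0, -0.1]] 
hand [0, 0, 0, 0, 0, 0, 0, 0, 0, 0]
```

View pics/s2.png

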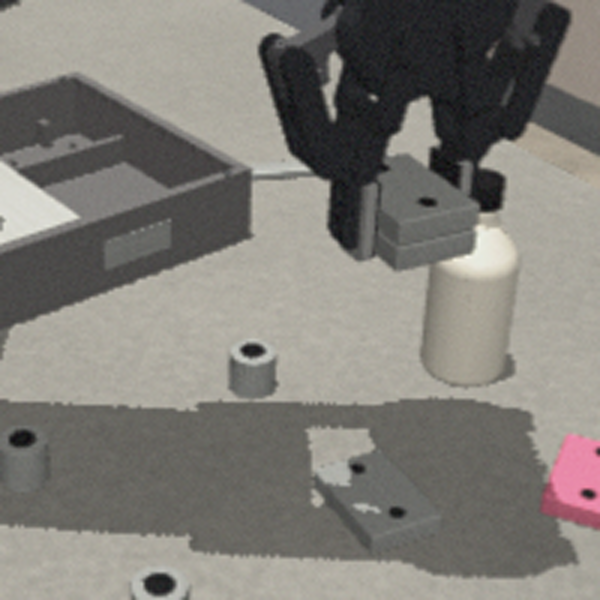

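The bottom plate stayed behind on the bench at crop (375,500), and two plates are held. I'll put these two in first and fetch the third afterwards.

Emit:
drive_tool(
  offset=[
    [0.53,-0.04,0.02],
    [0.53,-0.04,0.02],
    [0.53,-0.03,0.02],
    [0.53,-0.03,0.02],
    [0.53,-0.02,0.02],
    [0.53,-0.01,0.02],
    [0.53,-0.01,0.03],
    [0.53,0.0,0.02],
    [0.53,0.0,0.03],
    [0.53,0.01,0.02],
  ],
  turn=[
    [0,0,-0.1],
    [0,0,-0.1],
    [0,0,-0.1],
    [0,0,-0.1],
    [0,0,-0.09],
    [0,0,-0.1],
    [0,0,-0.09],
    [0,0,-0.1],
    [0,0,-0.09],
    [0,0,-0.1],
  ],
  hand=[0,0,0,0,0,0,0,0,0,0],
)

```text
time_s: 26.55
position: [0.6002, -0.0224, 0.1408]
tool_rot: [[-0.008, 1.0, -0.0], [1.0, 0.008, -0.0], [-0.0, -0.0, -1.0]]
ft_force: [0.3, 0.8, -4.2]
grip_width: 0.0386
gripper_force: 101.0
```

Emit:
drive_tool(
  offset=[
    [0.53,0.01,0.03],
    [0.53,0.02,0.02],
    [0.53,0.02,0.03],
    [0.54,0.03,0.02],
    [0.53,0.03,0.03],
    [0.53,0.04,0.02],
    [0.54,0.04,0.03],
    [0.53,0.05,0.02],
    [0.53,0.06,0.03],
    [0.54,0.06,0.02],
  ],
  turn=[
    [0,0,-0.09],
    [0,0,-0.1],
    [0,0,-0.09],
    [0,0,-0.1],
    [0,0,-0.09],
    [0,0,-0.1],
    [0,0,-0.09],
    [0,0,-0.1],
    [0,0,-0.09],
    [0,0,-0.1],
  ],
  hand=[0,0,0,0,0,0,0,0,0,0],
)

```text
time_s: 27.8
position: [0.6035, 0.1913, 0.1308]
tool_rot: [[-0.107, 0.994, 0.0], [0.994, 0.107, 0.0], [0.0, 0.0, -1.0]]
ft_force: [-0.0, 0.1, -4.5]
grip_width: 0.0383
gripper_force: 101.0
```

```bash
python3 -c "
from h import *
plan((.6025,.19,.04,6.1,0,8))"
```

```text
t 27.8 pos [0.6035 0.1913 0.1308] yaw 6.15 w 0.0383 F [-0.   0.1 -4.5] tilt [0. 0.]
offset [[-0.0, -0.0, 0.28], [-0.0, -0.0, 0.28], [-0.01, -0.0, 0.29], [-0.0, -0.01, 0.28], [-0.01, -0.0, 0.29], [-0.0, -0.01, 0.28], [-0.01, -0.0, 0.29], [-0.0, -0.01, 0.28], [0, 0, 0], [0, 0, 0]] 
turn [[0, 0, 0.0], [0, 0, 0.0], [0, 0, 0.0], [0, 0, 0.0], [0, 0, 0.0], [0, 0, 0.0], [0, 0, 0.0], [0, 0, 0.01], [0, 0, 0], [0, 0, 0]] 
hand [0, 0, 0, 0, 0, 0, 0, 0, 0, 0]
```

Emit:
drive_tool(
  offset=[
    [0,0,0.28],
    [-0.01,0,0.28],
    [-0.01,0,0.28],
    [0,-0.01,0.28],
    [-0.01,0,0.28],
    [0,-0.01,0.28],
    [0,0,0.28],
    [0,0,0.28],
    [0,0,0],
    [0,0,0],
  ],
  turn=[
    [0,0,0],
    [0,0,0],
    [0,0,0],
    [0,0,0],
    [0,0,0],
    [0,0,0],
    [0,0,0],
    [0,0,0],
    [0,0,0],
    [0,0,0],
  ],
  hand=[0,0,0,0,0,0,0,0,0,0],
)

```text
time_s: 29.05
position: [0.6031, 0.1886, 0.0416]
tool_rot: [[-0.107, 0.994, 0.001], [0.994, 0.107, 0.0], [-0.0, 0.001, -1.0]]
ft_force: [0.2, -0.5, -4.4]
grip_width: 0.0382
gripper_force: 100.9
```

Emit:
drive_tool(
  offset=[
    [0,0,0.1],
    [0,0,0.1],
    [0,0,0.08],
    [0,0,0.06],
    [0,0,0.06],
    [0,0,0.06],
    [0,0,0.05],
    [0,0,0.04],
    [0,0,0],
    [0,0,0],
  ],
  turn=[
    [0,0,0],
    [0,0,0],
    [0,0,0],
    [0,0,0],
    [0,0,0],
    [0,0,0],
    [0,0,0],
    [0,0,0],
    [0,0,0],
    [0,0,0],
  ],
  hand=[0,0,0,0,0,0,0,0,0,0],
)

```text
time_s: 30.3
position: [0.6029, 0.1887, 0.0208]
tool_rot: [[-0.107, 0.994, 0.001], [0.994, 0.107, -0.0], [-0.0, 0.001, -1.0]]
ft_force: [-4.7, -0.9, 7.0]
grip_width: 0.0385
gripper_force: 102.6
```

```bash
python3 -c "
from h import *
s=st(); print(s['wrist_torque'])
snap('side','s3',(210,170,370,270),5)"
```

```text
30.3 [0.6029 0.1887 0.0208] [[-0.107, 0.994, 0.001], [0.994, 0.107, -0.0], [-0.0, 0.001, -1.0]] [-4.7 -0.9  7. ] 0.03853097732924385 102.64202535152435 [ 6.7 41.6 75.9 -0.  62.5  0.5]
[-0.31089736  0.79312275 -0.09199778]
```

View pics/s3.png

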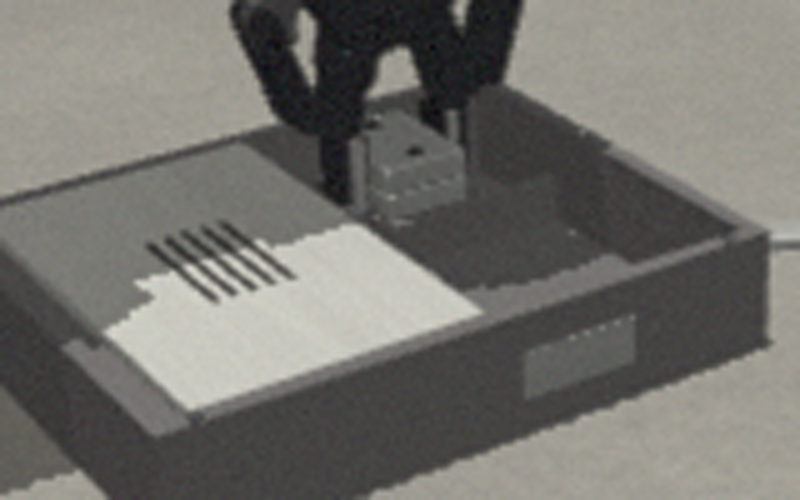

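The plates rest on the block tops at about z = 0.026. The wrench says the contact is on the -y/+x side. I'll lift 2 mm, shift about 1.5 mm in +y and 1 mm in -x, and try again.

Emit:
drive_tool(
  offset=[
    [0,0,-0.06],
    [0,0,-0.02],
    [0.04,-0.03,0],
    [0,0,0],
    [0,0,0.04],
    [0,0,0.04],
    [0,0,0.04],
    [0,0,0.04],
    [0,0,0.04],
    [0,0,0],
  ],
  turn=[
    [0,0,0],
    [0,0,0],
    [0,0,0],
    [0,0,0],
    [0,0,0],
    [0,0,0],
    [0,0,0],
    [0,0,0],
    [0,0,0],
    [0,0,0],
  ],
  hand=[0,0,0,0,0,0,0,0,0,0],
)

```text
time_s: 31.6
position: [0.6018, 0.1902, 0.0203]
tool_rot: [[-0.107, 0.994, 0.003], [0.994, 0.107, -0.0], [-0.0, 0.003, -1.0]]
ft_force: [-15.0, -2.5, 41.9]
grip_width: 0.0386
gripper_force: 107.1
```

```bash
python3 -c "
from h import *
s=st(); print(s['wrist_torque'])"
```

```text
31.6 [0.6018 0.1902 0.0203] [[-0.107, 0.994, 0.003], [0.994, 0.107, -0.0], [-0.0, 0.003, -1.0]] [-15.   -2.5  41.9] 0.03857192942081425 107.06688165664673 [ 6.8 41.6 76.1 -0.  62.1  0.7]
[-0.66757949  3.39222239 -0.05036109]
```

Emit:
drive_tool(
  offset=[
    [0,0,-0.1],
    [0,0,-0.06],
    [0.01,0.05,0],
    [0,0,0],
    [0,0,0],
    [0,0,0.03],
    [0,0,0.03],
    [0,0,0.03],
    [0,0,0.03],
    [0,0,0],
  ],
  turn=[
    [0,0,0],
    [0,0,0],
    [0,0,0],
    [0,0,0],
    [0,0,0],
    [0,0,0],
    [0,0,0],
    [0,0,0],
    [0,0,0],
    [0,0,0],
  ],
  hand=[0,0,0,0,0,0,0,0,0,0],
)

```text
time_s: 32.85
position: [0.6037, 0.1907, 0.02]
tool_rot: [[-0.107, 0.994, 0.002], [0.994, 0.107, -0.0], [-0.0, 0.002, -1.0]]
ft_force: [-11.7, -3.1, 31.0]
grip_width: 0.0385
gripper_force: 105.7
```

```bash
python3 -c "
from h import *
s=st(); print(s['wrist_torque'])"
```

```text
32.85 [0.6037 0.1907 0.02  ] [[-0.107, 0.994, 0.002], [0.994, 0.107, -0.0], [-0.0, 0.002, -1.0]] [-11.7  -3.1  31. ] 0.03850089472797331 105.7224315404892 [ 6.8 41.8 75.7 -0.  62.4  0.7]
[-0.62936386  2.73297496 -0.00938716]
```

```bash
python3 - <<'E'
from h import *
a=np.radians(6.1); X=np.array([np.cos(a),np.sin(a)]); Y=np.array([-np.sin(a),np.cos(a)])
C=np.array([.6029,.1887]); f=lambda dx,dy,z:((proj('side',(*(C+dx*X+dy*Y),z))-[210,170])*5).round(0)
for z in(.006,.016,.026,.036,.05): print(z,'(-20,-28)',f(-.02,-.0285,z),'(20,-28)',f(.02,-.0285,z),'pad(-20,-11)',f(-.02,-.011,z))
O=np.array([.5445,.1145])
for n,x,y in[('blk -x-y',.044,.05),('blk -x -y inner lo',.038,.05),('blk+x-y',.088,.05),('div',.008,.032),('div+',.124,.032)]:
    P=O+x*X+y*Y; print(n,[((proj('side',(*P,z))-[210,170])*5).round(0) for z in(.006,.026)])
im=cv2.imread('pics/raw_s3.png'); c=im[185:220,265:320]; c=cv2.convertScaleAbs(c,alpha=2.2); cv2.imwrite('pics/c4.png',cv2.resize(c,None,fx=14,fy=14,interpolation=cv2.INTER_CUBIC))
E
```

```text
0.006 (-20,-28) [393. 263.] (20,-28) [472. 239.] pad(-20,-11) [373. 249.]
0.016 (-20,-28) [392. 242.] (20,-28) [471. 218.] pad(-20,-11) [371. 228.]
0.026 (-20,-28) [391. 221.] (20,-28) [470. 197.] pad(-20,-11) [370. 207.]
0.036 (-20,-28) [389. 200.] (20,-28) [470. 176.] pad(-20,-11) [369. 186.]
0.05 (-20,-28) [387. 170.] (20,-28) [468. 146.] pad(-20,-11) [367. 156.]
blk -x-y [array([377., 255.]), array([374., 213.])]
blk -x -y inner lo [array([364., 259.]), array([362., 217.])]
blk+x-y [array([463., 229.]), array([461., 188.])]
div [array([323., 294.]), array([320., 251.])]
div+ [array([553., 222.]), array([552., 181.])]
```

View pics/c4.png

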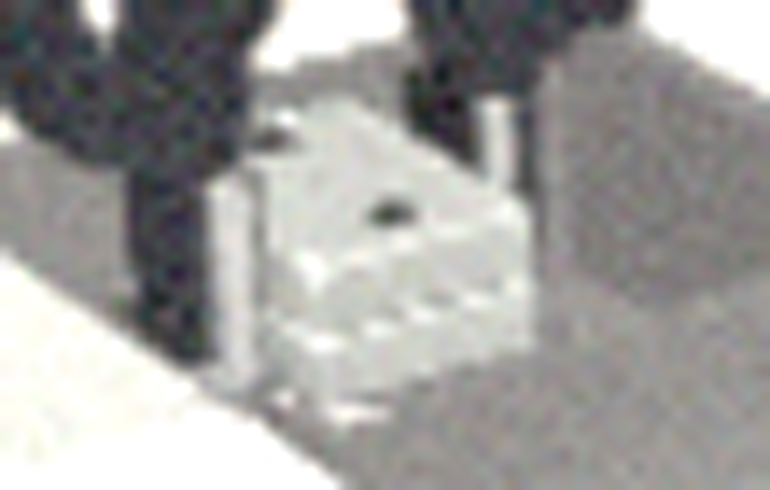

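The moments say both -x blocks carry the plate, with the contact about 22 mm to -x of the tool and centred in y. So I'll go 2 mm further in +x.

Emit:
drive_tool(
  offset=[
    [0,0,-0.1],
    [0,0,-0.05],
    [0,0.05,0],
    [0,0,0],
    [0,0,0],
    [0,0,0.03],
    [0,0,0.03],
    [0,0,0.03],
    [0,0,0.03],
    [0,0,0],
  ],
  turn=[
    [0,0,0],
    [0,0,0],
    [0,0,0],
    [0,0,0],
    [0,0,0],
    [0,0,0],
    [0,0,0],
    [0,0,0],
    [0,0,0],
    [0,0,0],
  ],
  hand=[0,0,0,0,0,0,0,0,0,0],
)

```text
time_s: 34.1
position: [0.6054, 0.1909, 0.0172]
tool_rot: [[-0.107, 0.994, -0.0], [0.994, 0.107, -0.0], [-0.0, -0.0, -1.0]]
ft_force: [-0.4, 0.2, -3.6]
grip_width: 0.0387
gripper_force: 101.1
```

```bash
python3 -c "
from h import *
s=st(); print(s['wrist_torque'])"
```

```text
34.1 [0.6054 0.1909 0.0172] [[-0.107, 0.994, -0.0], [0.994, 0.107, -0.0], [-0.0, -0.0, -1.0]] [-0.4  0.2 -3.6] 0.038676518230331816 101.06256991624832 [ 6.8 42.2 75.4 -0.  62.5  0.7]
[ 0.0290597   0.02507632 -0.00354039]
```

It's in, with no contact force. I'll lower to the floor and let go.

Emit:
drive_tool(
  offset=[
    [0,0,0.05],
    [0,0,0.05],
    [0,0,0.05],
    [0,0,0.05],
    [0,0,0.04],
    [0,0,0.03],
    [0,0,0],
    [0,0,0],
    [0,0,0],
    [0,0,0],
  ],
  turn=[
    [0,0,0],
    [0,0,0],
    [0,0,0],
    [0,0,0],
    [0,0,0],
    [0,0,0],
    [0,0,0],
    [0,0,0],
    [0,0,0],
    [0,0,0],
  ],
  hand=[0,0,0,0,0,0,0,0,0,0],
)

```text
time_s: 35.35
position: [0.6054, 0.1909, 0.0066]
tool_rot: [[-0.107, 0.994, 0.0], [0.994, 0.107, 0.0], [0.0, 0.0, -1.0]]
ft_force: [0.4, -0.1, -4.7]
grip_width: 0.0385
gripper_force: 101.1
```

Emit:
drive_tool(
  offset=[
    [0,0,0],
    [0,0,0],
    [0,0,0],
    [0,0,0],
    [0,0,0],
    [0,0,-0.3],
    [0,0,-0.8],
    [0,0,-0.9],
    [0,0,-0.9],
    [0,0,-0.8],
  ],
  turn=[
    [0,0,0],
    [0,0,0],
    [0,0,0],
    [0,0,0],
    [0,0,0],
    [0,0,0],
    [0,0,0],
    [0,0,0],
    [0,0,0],
    [0,0,0],
  ],
  hand=[0.5,0.6,0.65,0.65,0.65,0.65,0.65,0.65,0.65,0.65],
)

```text
time_s: 36.6
position: [0.6054, 0.191, 0.157]
tool_rot: [[-0.107, 0.994, 0.002], [0.994, 0.107, 0.0], [0.0, 0.002, -1.0]]
ft_force: [0.1, -0.3, 0.4]
grip_width: 0.0553
gripper_force: 0.0
```

```bash
python3 -c "
from h import *
snap('side','s4',(210,170,510,400),2.6)
plan((.5975,-.2372,.15,-5.4,.75,20))"
```

```text
t 36.65 pos [0.607  0.1912 0.1615] yaw 6.13 w 0.0556 F [ 0.2 -0.3  4.6] tilt [0.0086 0.001 ]
offset [[-0.53, -0.07, 0.01], [-0.53, -0.06, 0.01], [-0.53, -0.06, 0.01], [-0.53, -0.05, 0.02], [-0.53, -0.05, 0.01], [-0.53, -0.04, 0.02], [-0.54, -0.04, 0.01], [-0.54, -0.03, 0.02], [-0.54, -0.03, 0.01], [-0.54, -0.02, 0.02]] 
turn [[0, 0, 0.1], [0, 0, 0.1], [0, 0, 0.1], [0, 0, 0.1], [0, 0, 0.1], [0, 0, 0.09], [0, 0, 0.1], [0, 0, 0.09], [0, 0, 0.1], [0, 0, 0.09]] 
hand [0.75, 0.75, 0.75, 0.75, 0.75, 0.75, 0.75, 0.75, 0.75, 0.75]
offset [[-0.53, -0.01, 0.01], [-0.54, -0.01, 0.02], [-0.54, -0.0, 0.01], [-0.53, 0.0, 0.02], [-0.54, 0.01, 0.01], [-0.53, 0.01, 0.02], [-0.53, 0.02, 0.01], [-0.54, 0.02, 0.02], [-0.53, 0.03, 0.01], [-0.54, 0.03, 0.02]] 
turn [[0, 0, 0.1], [0, 0, 0.09], [0, 0, 0.1], [0, 0, 0.09], [0, 0, 0.1], [0, 0, 0.09], [0, 0, 0.1], [0, 0, 0.09], [0, 0, 0.1], [0, 0, 0.09]] 
hand [0.75, 0.75, 0.75, 0.75, 0.75, 0.75, 0.75, 0.75, 0.75, 0.75]
```

View pics/s4.png

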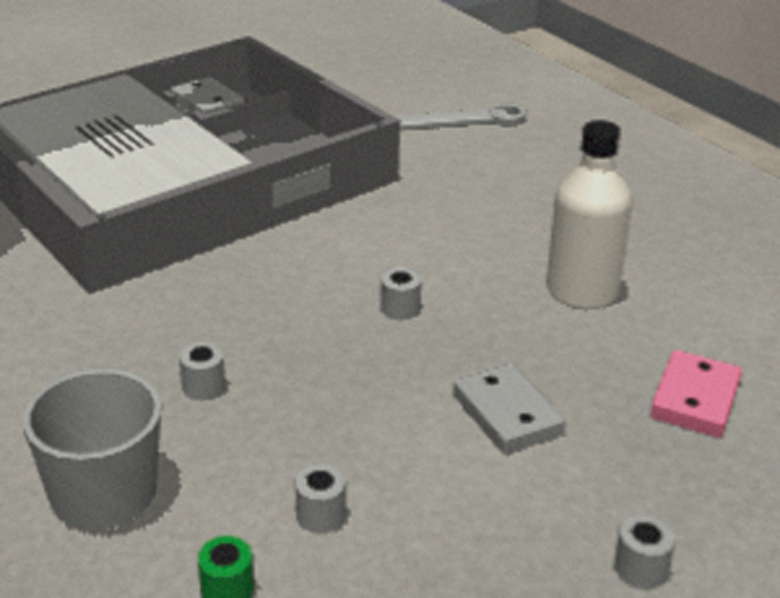

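Both plates lie flat in the pocket at crop (205,95), and the third plate is on the bench at (507,405). I'll measure it and the collars numerically from here.

```bash
cat >> h.py <<'E'
def bright(cam='top',name='x',box=(300,150,520,360),thr=None):
    im=get_image(cam); cv2.imwrite('pics/raw_'+name+'.png',im)
    g=im.astype(int); gray=g.mean(2); sat=g.max(2)-g.min(2)
    x0,y0,x1,y1=box; bg=np.median(gray[y0:y1,x0:x1]); m=((gray>bg+(thr or 18))&(sat<60)).astype(np.uint8)
    mm=np.zeros_like(m); mm[y0:y1,x0:x1]=m[y0:y1,x0:x1]
    cs,_=cv2.findContours(mm,cv2.RETR_EXTERNAL,cv2.CHAIN_APPROX_NONE)
    out=[(cv2.minAreaRect(c),cv2.contourArea(c)) for c in cs if cv2.contourArea(c)>25]
    return out
E
python3 - <<'E'
from h import *
for r,a in bright(name='t3'):
    (u,v),(w,h),an=r
    z=.012 if a>250 else .024
    print(np.round([u,v,w,h,an,a],1),at('top',u,v,z)[:2].round(4))
E
```

```text
[376.5 339.   26.   25.   90.  517. ] [ 0.3711 -0.1825]
[347.5 292.5  13.   13.   90.  136. ] [ 0.4524 -0.1302]
[418.5 287.5  13.   13.   90.  133.5] [ 0.4617 -0.2559]
[476. 222.  12.  12.  90. 111.] [ 0.5794 -0.3627]
[407.1 215.3  29.2  19.7   5.7 520. ] [ 0.5922 -0.2396]
[342.5 211.   12.   13.   90.  124. ] [ 0.597  -0.1214]
[425.2 163.7  25.8   7.8  56.3 105.5] [ 0.6855 -0.2721]
```

Emit:
drive_tool(
  offset=[
    [-0.53,-0.07,0.01],
    [-0.53,-0.06,0.01],
    [-0.53,-0.06,0.01],
    [-0.53,-0.05,0.02],
    [-0.53,-0.05,0.01],
    [-0.53,-0.04,0.02],
    [-0.54,-0.04,0.01],
    [-0.54,-0.03,0.02],
    [-0.54,-0.03,0.01],
    [-0.54,-0.02,0.02],
  ],
  turn=[
    [0,0,0.1],
    [0,0,0.1],
    [0,0,0.1],
    [0,0,0.1],
    [0,0,0.1],
    [0,0,0.09],
    [0,0,0.1],
    [0,0,0.09],
    [0,0,0.1],
    [0,0,0.09],
  ],
  hand=[0.75,0.75,0.75,0.75,0.75,0.75,0.75,0.75,0.75,0.75],
)

```text
time_s: 37.95
position: [0.6002, -0.0249, 0.1489]
tool_rot: [[-0.005, 1.0, 0.0], [1.0, 0.005, -0.0], [-0.0, 0.0, -1.0]]
ft_force: [0.1, -0.1, -0.1]
grip_width: 0.0642
gripper_force: 0.0
```

Emit:
drive_tool(
  offset=[
    [-0.53,-0.01,0.01],
    [-0.54,-0.01,0.02],
    [-0.54,0,0.01],
    [-0.53,0,0.02],
    [-0.54,0.01,0.01],
    [-0.53,0.01,0.02],
    [-0.53,0.02,0.01],
    [-0.54,0.02,0.02],
    [-0.53,0.03,0.01],
    [-0.54,0.03,0.02],
  ],
  turn=[
    [0,0,0.1],
    [0,0,0.09],
    [0,0,0.1],
    [0,0,0.09],
    [0,0,0.1],
    [0,0,0.09],
    [0,0,0.1],
    [0,0,0.09],
    [0,0,0.1],
    [0,0,0.09],
  ],
  hand=[0.75,0.75,0.75,0.75,0.75,0.75,0.75,0.75,0.75,0.75],
)

```text
time_s: 39.2
position: [0.5957, -0.239, 0.1429]
tool_rot: [[0.095, 0.996, 0.0], [0.996, -0.095, -0.0], [-0.0, 0.0, -1.0]]
ft_force: [-0.7, 0.1, -0.4]
grip_width: 0.0639
gripper_force: 0.0
```

Emit:
drive_tool(
  offset=[
    [0,-0.04,0.5],
    [0,-0.04,0.6],
    [0,0,0.6],
    [0,0,0.5],
    [0,0,0.4],
    [0,0,0.3],
    [0,0,0.25],
    [0,0,0.2],
    [0,0,0.15],
    [0,0,0.03],
  ],
  turn=[
    [0,0,0],
    [0,0,0],
    [0,0,0],
    [0,0,0],
    [0,0,0],
    [0,0,0],
    [0,0,0],
    [0,0,0],
    [0,0,0],
    [0,0,0],
  ],
  hand=[0.75,0.75,0.75,0.75,0.75,0.75,0.75,0.75,0.75,0.75],
)

```text
time_s: 40.45
position: [0.5925, -0.2372, 0.0015]
tool_rot: [[0.094, 0.996, -0.0], [0.996, -0.094, 0.0], [0.0, -0.0, -1.0]]
ft_force: [0.4, 0.1, 0.5]
grip_width: 0.0638
gripper_force: 0.0
```

Emit:
drive_tool(
  offset=[
    [0,0,0],
    [0,0,0],
    [0,0,0],
    [0,0,0],
    [0,0,0],
    [0,0,0],
    [0,0,0],
    [0,0,0],
    [0,0,0],
    [0,0,0],
  ],
  turn=[
    [0,0,0],
    [0,0,0],
    [0,0,0],
    [0,0,0],
    [0,0,0],
    [0,0,0],
    [0,0,0],
    [0,0,0],
    [0,0,0],
    [0,0,0],
  ],
  hand=[0.6,0.5,0.4,0.3,0.2,0.1,0,0,0,0],
  newtons=80,
)

```text
time_s: 41.7
position: [0.5931, -0.2375, 0.0028]
tool_rot: [[0.094, 0.996, 0.002], [0.996, -0.094, -0.001], [-0.001, 0.002, -1.0]]
ft_force: [0.2, 0.4, 5.4]
grip_width: 0.0373
gripper_force: 80.5
```

Emit:
drive_tool(
  offset=[
    [0,0,-0.1],
    [0,0,-0.2],
    [0,0,-0.4],
    [0,0,-0.6],
    [0,0,-0.8],
    [0,0,-0.7],
    [0,0,-0.5],
    [0,0,-0.3],
    [0,0,0],
    [0,0,0],
  ],
  turn=[
    [0,0,0],
    [0,0,0],
    [0,0,0],
    [0,0,0],
    [0,0,0],
    [0,0,0],
    [0,0,0],
    [0,0,0],
    [0,0,0],
    [0,0,0],
  ],
  hand=[0,0,0,0,0,0,0,0,0,0],
)

```text
time_s: 42.95
position: [0.5922, -0.237, 0.1449]
tool_rot: [[0.094, 0.996, -0.001], [0.996, -0.094, 0.001], [0.001, -0.001, -1.0]]
ft_force: [-0.1, -0.8, -1.6]
grip_width: 0.0376
gripper_force: 80.7
```

```bash
python3 -c "
from h import *
plan((.6057,.1902,.13,6.1,0,20))"
```

```text
t 42.95 pos [ 0.5922 -0.237   0.1449] yaw -5.4 w 0.0376 F [-0.1 -0.8 -1.6] tilt [-0.0014  0.0009]
offset [[0.53, -0.03, 0.02], [0.53, -0.03, 0.02], [0.53, -0.02, 0.02], [0.53, -0.02, 0.02], [0.54, -0.01, 0.02], [0.53, -0.01, 0.02], [0.54, -0.0, 0.02], [0.53, 0.0, 0.02], [0.54, 0.01, 0.02], [0.53, 0.02, 0.02]] 
turn [[0, 0, -0.1], [0, 0, -0.1], [0, 0, -0.1], [0, 0, -0.1], [0, 0, -0.09], [0, 0, -0.1], [0, 0, -0.09], [0, 0, -0.1], [0, 0, -0.09], [0, 0, -0.1]] 
hand [0, 0, 0, 0, 0, 0, 0, 0, 0, 0]
offset [[0.53, 0.02, 0.02], [0.54, 0.03, 0.02], [0.53, 0.03, 0.02], [0.53, 0.04, 0.02], [0.53, 0.04, 0.02], [0.54, 0.05, 0.01], [0.53, 0.05, 0.02], [0.53, 0.06, 0.01], [0.54, 0.06, 0.02], [0.53, 0.07, 0.01]] 
turn [[0, 0, -0.09], [0, 0, -0.1], [0, 0, -0.09], [0, 0, -0.1], [0, 0, -0.09], [0, 0, -0.1], [0, 0, -0.09], [0, 0, -0.1], [0, 0, -0.09], [0, 0, -0.1]] 
hand [0, 0, 0, 0, 0, 0, 0, 0, 0, 0]
```

Emit:
drive_tool(
  offset=[
    [0.53,-0.03,0.02],
    [0.53,-0.03,0.02],
    [0.53,-0.02,0.02],
    [0.53,-0.02,0.02],
    [0.54,-0.01,0.02],
    [0.53,-0.01,0.02],
    [0.54,0,0.02],
    [0.53,0,0.02],
    [0.54,0.01,0.02],
    [0.53,0.02,0.02],
  ],
  turn=[
    [0,0,-0.1],
    [0,0,-0.1],
    [0,0,-0.1],
    [0,0,-0.1],
    [0,0,-0.09],
    [0,0,-0.1],
    [0,0,-0.09],
    [0,0,-0.1],
    [0,0,-0.09],
    [0,0,-0.1],
  ],
  hand=[0,0,0,0,0,0,0,0,0,0],
)

```text
time_s: 44.2
position: [0.5992, -0.0226, 0.1377]
tool_rot: [[-0.008, 1.0, 0.0], [1.0, 0.008, 0.0], [0.0, 0.0, -1.0]]
ft_force: [0.3, -0.4, -1.8]
grip_width: 0.0375
gripper_force: 80.7
```

Emit:
drive_tool(
  offset=[
    [0.53,0.02,0.02],
    [0.54,0.03,0.02],
    [0.53,0.03,0.02],
    [0.53,0.04,0.02],
    [0.53,0.04,0.02],
    [0.54,0.05,0.01],
    [0.53,0.05,0.02],
    [0.53,0.06,0.01],
    [0.54,0.06,0.02],
    [0.53,0.07,0.01],
  ],
  turn=[
    [0,0,-0.09],
    [0,0,-0.1],
    [0,0,-0.09],
    [0,0,-0.1],
    [0,0,-0.09],
    [0,0,-0.1],
    [0,0,-0.09],
    [0,0,-0.1],
    [0,0,-0.09],
    [0,0,-0.1],
  ],
  hand=[0,0,0,0,0,0,0,0,0,0],
)

```text
time_s: 45.45
position: [0.6061, 0.1914, 0.1308]
tool_rot: [[-0.107, 0.994, -0.0], [0.994, 0.107, -0.0], [-0.0, -0.0, -1.0]]
ft_force: [0.2, 0.6, -2.4]
grip_width: 0.0379
gripper_force: 80.7
```

```bash
python3 -c "
from h import *
plan((.6057,.1915,.06,6.1,0,6),(.6057,.1915,.034,6.1,0,4))"
```

```text
t 45.45 pos [0.6061 0.1914 0.1308] yaw 6.16 w 0.0379 F [ 0.2  0.6 -2.4] tilt [-0.0001 -0.    ]
offset [[0.0, -0.0, 0.3], [0.0, -0.0, 0.29], [0.0, -0.0, 0.3], [0.0, -0.0, 0.29], [0.0, -0.01, 0.3], [0.0, -0.0, 0.29], [0.0, -0.0, 0.16], [0.0, -0.0, 0.16], [0.0, -0.0, 0.17], [0.0, -0.0, 0.16]] 
turn [[0, 0, 0.0], [0, 0, 0.0], [0, 0, 0.0], [0, 0, 0.0], [0, 0, 0.01], [0, 0, 0.0], [0, 0, 0.0], [0, 0, 0.0], [0, 0, 0.0], [0, 0, 0.0]] 
hand [0, 0, 0, 0, 0, 0, 0, 0, 0, 0]
```

Emit:
drive_tool(
  offset=[
    [0,0,0.3],
    [0,0,0.4],
    [0,0,0.4],
    [0,0,0.4],
    [0,0,0.3],
    [0,0,0.25],
    [0,0,0.15],
    [0,0,0.1],
    [0,0,0.1],
    [0,0,0],
  ],
  turn=[
    [0,0,0],
    [0,0,0],
    [0,0,0],
    [0,0,0],
    [0,0,0],
    [0,0,0],
    [0,0,0],
    [0,0,0],
    [0,0,0],
    [0,0,0],
  ],
  hand=[0,0,0,0,0,0,0,0,0,0],
)

```text
time_s: 46.7
position: [0.6061, 0.1899, 0.0348]
tool_rot: [[-0.107, 0.994, -0.0], [0.994, 0.107, -0.0], [-0.0, -0.0, -1.0]]
ft_force: [0.9, 0.4, -1.8]
grip_width: 0.0373
gripper_force: 80.7
```

Emit:
drive_tool(
  offset=[
    [0,0,0.02],
    [0,0,0],
    [0,0,0],
    [0,0,0],
    [0,0,0],
    [0,0,0],
    [0,0,0],
    [0,0,0],
    [0,0,0],
    [0,0,0],
  ],
  turn=[
    [0,0,0],
    [0,0,0],
    [0,0,0],
    [0,0,0],
    [0,0,0],
    [0,0,0],
    [0,0,0],
    [0,0,0],
    [0,0,0],
    [0,0,0],
  ],
  hand=[0,0,0,0.45,0.5,0.55,0.6,0.65,0.65,0.65],
)

```text
time_s: 47.95
position: [0.6061, 0.1899, 0.0341]
tool_rot: [[-0.107, 0.994, -0.0], [0.994, 0.107, -0.0], [-0.0, -0.0, -1.0]]
ft_force: [-0.0, 0.6, -0.3]
grip_width: 0.0554
gripper_force: 0.0
```

```bash
cat >> h.py <<'E'
def collar(guess,tgt):
    c=min([at('top',*r[0],.024)[:2] for r,a in bright(name='t') if 60<a<220],key=lambda p:np.linalg.norm(p-guess))
    L=[(at('top',*r[0],.024)[:2].round(3).tolist(),round(a)) for r,a in bright(name='t')]; print(L); print('collar',c)
    c=c+[0,.001]; y=6.1; s=observe()['position']
    plan((s[0],s[1],.12,y,.5,3),(*c,.09,y,.55,9),(*c,.03,y,.55,3),(*c,.006,y,.55,3),(*c,.006,y,.55,2),
     (*c,.006,y,0,5),(*c,.1,y,0,5),(*tgt,.1,y,0,10),(*tgt,.03,y,0,4),(*tgt,.013,y,0,3),(*tgt,.013,y,0,3),(*tgt,.013,y,.45,4),(*tgt,.12,y,.45,5),(*tgt,.12,y,.45,1))
E
sed -i "s/'\\\\nturn',\[\[0,0,r\[1\]\] for r in c\],/'turn',sum(abs(r[1]) for r in c),/" h.py
python3 -c "
from h import *
collar(np.array([.596,-.121]),(.6113,.1373))"
```

```text
[([0.372, -0.181], 517), ([0.452, -0.13], 136), ([0.462, -0.256], 134), ([0.599, -0.386], 102), ([0.597, -0.121], 123), ([0.687, -0.276], 91)]
collar [ 0.5969616  -0.12142853]
t 48.05 pos [0.6061 0.1899 0.0341] yaw 6.12 w 0.0555 F [ 0.1  0.  -0.2] tilt [-0.  0.]
offset [[0.0, 0.0, -0.72], [0.0, 0.0, -0.71], [0.0, 0.0, -0.72], [-0.85, -0.12, 0.08], [-0.86, -0.12, 0.08], [-0.85, -0.12, 0.08], [-0.86, -0.12, 0.09], [-0.85, -0.11, 0.08], [-0.86, -0.12, 0.09], [-0.85, -0.11, 0.08]] turn 0.0 
hand [0.5, 0.5, 0.5, 0.55, 0.55, 0.55, 0.55, 0.55, 0.55, 0.55]
offset [[-0.86, -0.12, 0.09], [-0.85, -0.11, 0.08], [-0.0, -0.0, 0.5], [-0.0, -0.0, 0.5], [-0.0, -0.0, 0.5], [-0.0, -0.0, 0.2], [-0.0, -0.0, 0.2], [-0.0, -0.0, 0.2], [-0.0, -0.0, 0.0], [-0.0, -0.0, 0.0]] turn 0.0 
hand [0.55, 0.55, 0.55, 0.55, 0.55, 0.55, 0.55, 0.55, 0.55, 0.55]
offset [[-0.0, -0.0, 0.0], [-0.0, -0.0, 0.0], [-0.0, -0.0, 0.0], [-0.0, -0.0, 0.0], [-0.0, -0.0, 0.0], [-0.0, -0.0, -0.47], [-0.0, -0.0, -0.47], [-0.0, -0.0, -0.47], [-0.0, -0.0, -0.47], [-0.0, -0.0, -0.47]] turn 0.0 
hand [0, 0, 0, 0, 0, 0, 0, 0, 0, 0]
offset [[0.64, 0.1, 0.0], [0.64, 0.1, 0.0], [0.64, 0.1, 0.0], [0.64, 0.11, 0.0], [0.63, 0.1, 0.0], [0.64, 0.11, 0.0], [0.63, 0.1, 0.0], [0.64, 0.11, 0.0], [0.63, 0.1, 0.0], [0.64, 0.11, 0.0]] turn 0.0 
hand [0, 0, 0, 0, 0, 0, 0, 0, 0, 0]
offset [[-0.0, -0.0, 0.44], [-0.0, -0.0, 0.44], [-0.0, -0.0, 0.44], [-0.0, -0.0, 0.43], [-0.0, -0.0, 0.14], [-0.0, -0.0, 0.14], [-0.0, -0.0, 0.15], [-0.0, -0.0, -0.0], [-0.0, -0.0, -0.0], [-0.0, -0.0, -0.0]] turn 0.0 
hand [0, 0, 0, 0, 0, 0, 0, 0, 0, 0]
offset [[-0.0, -0.0, -0.0], [-0.0, -0.0, -0.0], [-0.0, -0.0, -0.0], [-0.0, -0.0, -0.0], [-0.0, -0.0, -0.54], [-0.0, -0.0, -0.53], [-0.0, -0.0, -0.54], [-0.0, -0.0, -0.53], [-0.0, -0.0, -0.54], [-0.0, -0.0, 0.0]] turn 0.0 
hand [0.45, 0.45, 0.45, 0.45, 0.45, 0.45, 0.45, 0.45, 0.45, 0.45]
```

Emit:
drive_tool(
  offset=[
    [0,0,-0.72],
    [0,0,-0.71],
    [0,0,-0.72],
    [-0.85,-0.12,0.08],
    [-0.86,-0.12,0.08],
    [-0.85,-0.12,0.08],
    [-0.86,-0.12,0.09],
    [-0.85,-0.11,0.08],
    [-0.86,-0.12,0.09],
    [-0.85,-0.11,0.08],
  ],
  turn=[
    [0,0,0],
    [0,0,0],
    [0,0,0],
    [0,0,0],
    [0,0,0],
    [0,0,0],
    [0,0,0],
    [0,0,0],
    [0,0,0],
    [0,0,0],
  ],
  hand=[0.5,0.5,0.5,0.55,0.55,0.55,0.55,0.55,0.55,0.55],
  newtons=40,
)

```text
time_s: 49.3
position: [0.5989, -0.0526, 0.0969]
tool_rot: [[-0.107, 0.994, 0.0], [0.994, 0.107, 0.0], [-0.0, 0.0, -1.0]]
ft_force: [0.2, -0.8, 0.4]
grip_width: 0.047
gripper_force: 0.0
```

Emit:
drive_tool(
  offset=[
    [-0.86,-0.12,0.09],
    [-0.85,-0.11,0.08],
    [0,0,0.5],
    [0,0,0.5],
    [0,0,0.5],
    [0,0,0.2],
    [0,0,0.2],
    [0,0,0.2],
    [0,0,0],
    [0,0,0],
  ],
  turn=[
    [0,0,0],
    [0,0,0],
    [0,0,0],
    [0,0,0],
    [0,0,0],
    [0,0,0],
    [0,0,0],
    [0,0,0],
    [0,0,0],
    [0,0,0],
  ],
  hand=[0.55,0.55,0.55,0.55,0.55,0.55,0.55,0.55,0.55,0.55],
)

```text
time_s: 50.55
position: [0.5974, -0.1205, 0.0065]
tool_rot: [[-0.107, 0.994, 0.001], [0.994, 0.107, -0.0], [-0.0, 0.001, -1.0]]
ft_force: [-0.1, 0.1, -0.0]
grip_width: 0.0472
gripper_force: 0.0
```

Emit:
drive_tool(
  offset=[
    [0,0,0],
    [0,0,0],
    [0,0,0],
    [0,0,0],
    [0,0,0],
    [0,0,-0.47],
    [0,0,-0.47],
    [0,0,-0.47],
    [0,0,-0.47],
    [0,0,-0.47],
  ],
  turn=[
    [0,0,0],
    [0,0,0],
    [0,0,0],
    [0,0,0],
    [0,0,0],
    [0,0,0],
    [0,0,0],
    [0,0,0],
    [0,0,0],
    [0,0,0],
  ],
  hand=[0,0,0,0,0,0,0,0,0,0],
)

```text
time_s: 51.8
position: [0.5969, -0.1203, 0.1003]
tool_rot: [[-0.107, 0.994, -0.001], [0.994, 0.107, 0.0], [0.0, -0.001, -1.0]]
ft_force: [-0.0, 0.7, -0.5]
grip_width: 0.0243
gripper_force: 39.3
```

Emit:
drive_tool(
  offset=[
    [0.64,0.1,0],
    [0.64,0.1,0],
    [0.64,0.1,0],
    [0.64,0.11,0],
    [0.63,0.1,0],
    [0.64,0.11,0],
    [0.63,0.1,0],
    [0.64,0.11,0],
    [0.63,0.1,0],
    [0.64,0.11,0],
  ],
  turn=[
    [0,0,0],
    [0,0,0],
    [0,0,0],
    [0,0,0],
    [0,0,0],
    [0,0,0],
    [0,0,0],
    [0,0,0],
    [0,0,0],
    [0,0,0],
  ],
  hand=[0,0,0,0,0,0,0,0,0,0],
)

```text
time_s: 53.05
position: [0.6111, 0.1382, 0.0997]
tool_rot: [[-0.107, 0.994, -0.001], [0.994, 0.107, -0.0], [0.0, -0.001, -1.0]]
ft_force: [-0.6, -0.1, -0.8]
grip_width: 0.0246
gripper_force: 39.3
```

Held at 24.5 mm. I'll place it and plan the next one.

Emit:
drive_tool(
  offset=[
    [0,0,0.44],
    [0,0,0.44],
    [0,0,0.44],
    [0,0,0.43],
    [0,0,0.14],
    [0,0,0.14],
    [0,0,0.15],
    [0,0,0],
    [0,0,0],
    [0,0,0],
  ],
  turn=[
    [0,0,0],
    [0,0,0],
    [0,0,0],
    [0,0,0],
    [0,0,0],
    [0,0,0],
    [0,0,0],
    [0,0,0],
    [0,0,0],
    [0,0,0],
  ],
  hand=[0,0,0,0,0,0,0,0,0,0],
)

```text
time_s: 54.3
position: [0.6114, 0.1374, 0.013]
tool_rot: [[-0.107, 0.994, 0.0], [0.994, 0.107, 0.0], [-0.0, 0.0, -1.0]]
ft_force: [0.2, 0.3, -1.0]
grip_width: 0.0242
gripper_force: 39.4
```

Emit:
drive_tool(
  offset=[
    [0,0,0],
    [0,0,0],
    [0,0,0],
    [0,0,0],
    [0,0,-0.54],
    [0,0,-0.53],
    [0,0,-0.54],
    [0,0,-0.53],
    [0,0,-0.54],
    [0,0,0],
  ],
  turn=[
    [0,0,0],
    [0,0,0],
    [0,0,0],
    [0,0,0],
    [0,0,0],
    [0,0,0],
    [0,0,0],
    [0,0,0],
    [0,0,0],
    [0,0,0],
  ],
  hand=[0.45,0.45,0.45,0.45,0.45,0.45,0.45,0.45,0.45,0.45],
)

```text
time_s: 55.55
position: [0.612, 0.1374, 0.1215]
tool_rot: [[-0.107, 0.994, 0.003], [0.994, 0.107, 0.0], [-0.0, 0.003, -1.0]]
ft_force: [-0.3, -0.1, 0.2]
grip_width: 0.0381
gripper_force: 0.0
```

```bash
python3 -c "
from h import *
collar(np.array([.599,-.386]),(.6146,.1065))"
```

```text
[([0.372, -0.181], 518), ([0.452, -0.13], 136), ([0.462, -0.256], 134), ([0.599, -0.386], 103), ([0.685, -0.275], 88)]
collar [ 0.59884804 -0.3846095 ]
t 55.65 pos [0.611  0.1373 0.1193] yaw 6.12 w 0.0383 F [0.6 0.6 0.1] tilt [-0.001  -0.0001]
!! limit [-1.44 -0.19  0.08] 0.0
!! limit [-1.43 -0.19  0.08] 0.0
!! limit [-1.44 -0.19  0.08] 0.0
!! limit [-1.43 -0.19  0.09] 0.0
!! limit [-1.44 -0.19  0.08] 0.0
!! limit [-1.43 -0.19  0.09] 0.0
!! limit [-1.44 -0.18  0.08] 0.0
!! limit [-1.43 -0.19  0.09] 0.0
!! limit [-1.44 -0.18  0.08] 0.0
!! limit [1.21 0.17 0.  ] 0.0
!! limit [1.21 0.17 0.  ] 0.0
!! limit [1.22 0.17 0.  ] 0.0
!! limit [1.21 0.17 0.  ] 0.0
!! limit [1.22 0.17 0.  ] 0.0
!! limit [1.21 0.17 0.  ] 0.0
!! limit [1.22 0.17 0.  ] 0.0
!! limit [1.21 0.17 0.  ] 0.0
!! limit [1.22 0.17 0.  ] 0.0
!! limit [1.21 0.17 0.  ] 0.0
offset [[0.0, 0.0, -0.01], [0.0, 0.0, -0.0], [0.0, 0.0, -0.01], [-1.44, -0.19, 0.08], [-1.43, -0.19, 0.08], [-1.44, -0.19, 0.08], [-1.43, -0.19, 0.09], [-1.44, -0.19, 0.08], [-1.43, -0.19, 0.09], [-1.44, -0.18, 0.08]] turn 0.0 
hand [0.5, 0.5, 0.5, 0.55, 0.55
[... 613 characters left out ...]
[1.21, 0.17, 0.0], [1.22, 0.17, 0.0], [1.21, 0.17, 0.0], [1.22, 0.17, 0.0], [1.21, 0.17, 0.0], [1.22, 0.17, 0.0], [1.21, 0.17, 0.0]] turn 0.0 
hand [0, 0, 0, 0, 0, 0, 0, 0, 0, 0]
offset [[0.0, -0.0, 0.44], [0.0, -0.0, 0.44], [0.0, -0.0, 0.44], [0.0, -0.0, 0.43], [0.0, -0.0, 0.14], [0.0, -0.0, 0.14], [0.0, -0.0, 0.15], [0.0, -0.0, -0.0], [0.0, -0.0, -0.0], [0.0, -0.0, -0.0]] turn 0.0 
hand [0, 0, 0, 0, 0, 0, 0, 0, 0, 0]
offset [[0.0, -0.0, -0.0], [0.0, -0.0, -0.0], [0.0, -0.0, -0.0], [0.0, -0.0, -0.0], [0.0, -0.0, -0.54], [0.0, -0.0, -0.53], [0.0, -0.0, -0.54], [0.0, -0.0, -0.53], [0.0, -0.0, -0.54], [0.0, -0.0, 0.0]] turn 0.0 
hand [0.45, 0.45, 0.45, 0.45, 0.45, 0.45, 0.45, 0.45, 0.45, 0.45]
```

Emit:
drive_tool(
  offset=[
    [-0.99,-0.13,0.06],
    [-0.99,-0.13,0.06],
    [-1,-0.13,0.06],
    [-0.99,-0.13,0.06],
    [-1,-0.13,0.06],
    [-0.99,-0.13,0.06],
    [-1,-0.13,0.06],
    [-0.99,-0.13,0.06],
    [-1,-0.13,0.06],
    [-0.99,-0.13,0.06],
  ],
  turn=[
    [0,0,0],
    [0,0,0],
    [0,0,0],
    [0,0,0],
    [0,0,0],
    [0,0,0],
    [0,0,0],
    [0,0,0],
    [0,0,0],
    [0,0,0],
  ],
  hand=[0.5,0.5,0.5,0.55,0.55,0.55,0.55,0.55,0.55,0.55],
)

```text
time_s: 56.9
position: [0.6014, -0.2646, 0.0945]
tool_rot: [[-0.107, 0.994, -0.002], [0.994, 0.107, 0.001], [0.001, -0.002, -1.0]]
ft_force: [0.5, 0.3, -0.7]
grip_width: 0.0466
gripper_force: 0.0
```

Emit:
drive_tool(
  offset=[
    [-1,-0.13,0.06],
    [-0.99,-0.13,0.06],
    [-1,-0.13,0.06],
    [0,0,0.3],
    [0,0,0.5],
    [0,0,0.5],
    [0,0,0.4],
    [0,0,0.2],
    [0,0,0.15],
    [0,0,0.05],
  ],
  turn=[
    [0,0,0],
    [0,0,0],
    [0,0,0],
    [0,0,0],
    [0,0,0],
    [0,0,0],
    [0,0,0],
    [0,0,0],
    [0,0,0],
    [0,0,0],
  ],
  hand=[0.55,0.55,0.55,0.55,0.55,0.55,0.55,0.55,0.55,0.55],
)

```text
time_s: 58.15
position: [0.5994, -0.3841, 0.0049]
tool_rot: [[-0.107, 0.994, 0.0], [0.994, 0.107, -0.0], [-0.0, 0.0, -1.0]]
ft_force: [-0.1, 0.0, 0.2]
grip_width: 0.0467
gripper_force: 0.0
```

Emit:
drive_tool(
  offset=[
    [0,0,0],
    [0,0,0],
    [0,0,0],
    [0,0,0],
    [0,0,0],
    [0,0,-0.47],
    [0,0,-0.47],
    [0,0,-0.47],
    [0,0,-0.47],
    [0,0,-0.47],
  ],
  turn=[
    [0,0,0],
    [0,0,0],
    [0,0,0],
    [0,0,0],
    [0,0,0],
    [0,0,0],
    [0,0,0],
    [0,0,0],
    [0,0,0],
    [0,0,0],
  ],
  hand=[0,0,0,0,0,0,0,0,0,0],
)

```text
time_s: 59.4
position: [0.5993, -0.3841, 0.1007]
tool_rot: [[-0.107, 0.994, 0.001], [0.994, 0.107, -0.001], [-0.001, 0.001, -1.0]]
ft_force: [-0.4, 0.1, -1.5]
grip_width: 0.0247
gripper_force: 39.3
```

Emit:
drive_tool(
  offset=[
    [0.95,0.13,0],
    [0.95,0.13,0],
    [0.95,0.13,0],
    [0.95,0.13,0],
    [0.95,0.13,0],
    [0.95,0.13,0],
    [0.95,0.13,0],
    [0.95,0.13,0],
    [0.95,0.13,0],
    [0.95,0.13,0],
  ],
  turn=[
    [0,0,0],
    [0,0,0],
    [0,0,0],
    [0,0,0],
    [0,0,0],
    [0,0,0],
    [0,0,0],
    [0,0,0],
    [0,0,0],
    [0,0,0],
  ],
  hand=[0,0,0,0,0,0,0,0,0,0],
)

```text
time_s: 60.65
position: [0.6106, 0.0005, 0.1001]
tool_rot: [[-0.107, 0.994, 0.001], [0.994, 0.107, -0.0], [-0.0, 0.001, -1.0]]
ft_force: [-0.3, 0.1, -0.6]
grip_width: 0.0242
gripper_force: 39.4
```

```bash
python3 -c "
from h import *
plan((.6146,.1065,.1,6.1,0,4),(.6146,.1065,.03,6.1,0,4),(.6146,.1065,.013,6.1,0,2))"
```

```text
t 60.65 pos [6.106e-01 5.000e-04 1.001e-01] yaw 6.12 w 0.0242 F [-0.3  0.1 -0.6] tilt [ 0.0012 -0.0002]
offset [[0.66, 0.1, 0.0], [0.65, 0.09, 0.0], [0.66, 0.1, 0.0], [0.65, 0.09, 0.0], [0.0, 0.0, 0.44], [0.0, 0.0, 0.44], [0.0, 0.0, 0.44], [0.0, 0.0, 0.43], [0.0, 0.0, 0.21], [0.0, 0.0, 0.22]] turn 0.0 
hand [0, 0, 0, 0, 0, 0, 0, 0, 0, 0]
```

Emit:
drive_tool(
  offset=[
    [0.66,0.1,0],
    [0.65,0.09,0],
    [0.66,0.1,0],
    [0.65,0.09,0],
    [0,0,0.44],
    [0,0,0.5],
    [0,0,0.5],
    [0,0,0.43],
    [0,0,0.2],
    [0,0,0.11],
  ],
  turn=[
    [0,0,0],
    [0,0,0],
    [0,0,0],
    [0,0,0],
    [0,0,0],
    [0,0,0],
    [0,0,0],
    [0,0,0],
    [0,0,0],
    [0,0,0],
  ],
  hand=[0,0,0,0,0,0,0,0,0,0],
)

```text
time_s: 61.9
position: [0.6146, 0.1051, 0.0118]
tool_rot: [[-0.107, 0.994, 0.0], [0.994, 0.107, 0.0], [-0.0, 0.0, -1.0]]
ft_force: [-1.1, 0.3, -0.8]
grip_width: 0.0246
gripper_force: 39.4
```

Emit:
drive_tool(
  offset=[
    [0,0,0.02],
    [0,0,0],
    [0,0,0],
    [0,0,0],
    [0,0,0],
    [0,0,-0.5],
    [0,0,-0.7],
    [0,0,-0.7],
    [0,0,-0.7],
    [0,0,0],
  ],
  turn=[
    [0,0,0],
    [0,0,0],
    [0,0,0],
    [0,0,0],
    [0,0,0],
    [0,0,0],
    [0,0,0],
    [0,0,0],
    [0,0,0],
    [0,0,0],
  ],
  hand=[0,0,0.45,0.45,0.45,0.45,0.45,0.45,0.45,0.45],
)

```text
time_s: 63.15
position: [0.6153, 0.1051, 0.1168]
tool_rot: [[-0.107, 0.994, 0.004], [0.994, 0.107, -0.0], [-0.001, 0.004, -1.0]]
ft_force: [-0.3, 0.3, -0.6]
grip_width: 0.0383
gripper_force: 0.0
```

```bash
python3 - <<'E'
from h import *
L=[(at('top',*r[0],.024)[:2].round(4),round(a)) for r,a in bright(name='t')]; print(L)
c=min([l[0] for l in L if l[1]<220],key=lambda p:np.linalg.norm(p-[.462,-.256]))+[0,.001]
plan((*c,.1,6.1,.55,11),(*c,.03,6.1,.55,4),(*c,.005,6.1,.55,3),(*c,.005,6.1,.55,2))
E
```

```text
[(array([ 0.3718, -0.1809]), 517), (array([ 0.4524, -0.1302]), 136), (array([ 0.4617, -0.2559]), 134), (array([ 0.6859, -0.2736]), 86)]
t 63.2 pos [0.6145 0.1051 0.1152] yaw 6.12 w 0.0384 F [ 0.9 -0.8 -1. ] tilt [ 0.0012 -0.    ]
offset [[-0.78, -0.43, 0.03], [-0.78, -0.43, 0.03], [-0.78, -0.43, 0.04], [-0.78, -0.43, 0.03], [-0.77, -0.43, 0.04], [-0.78, -0.43, 0.03], [-0.77, -0.44, 0.04], [-0.78, -0.43, 0.03], [-0.77, -0.44, 0.04], [-0.78, -0.43, 0.03]] turn 0.0 
hand [0.55, 0.55, 0.55, 0.55, 0.55, 0.55, 0.55, 0.55, 0.55, 0.55]
offset [[-0.77, -0.44, 0.04], [-0.0, 0.0, 0.44], [-0.0, 0.0, 0.44], [-0.0, 0.0, 0.43], [-0.0, 0.0, 0.44], [-0.0, 0.0, 0.21], [-0.0, 0.0, 0.21], [-0.0, 0.0, 0.2], [-0.0, 0.0, 0.0], [-0.0, 0.0, 0.0]] turn 0.0 
hand [0.55, 0.55, 0.55, 0.55, 0.55, 0.55, 0.55, 0.55, 0.55, 0.55]
```

Emit:
drive_tool(
  offset=[
    [-0.78,-0.43,0.03],
    [-0.78,-0.43,0.03],
    [-0.78,-0.43,0.04],
    [-0.78,-0.43,0.03],
    [-0.77,-0.43,0.04],
    [-0.78,-0.43,0.03],
    [-0.77,-0.44,0.04],
    [-0.78,-0.43,0.03],
    [-0.77,-0.44,0.04],
    [-0.78,-0.43,0.03],
  ],
  turn=[
    [0,0,0],
    [0,0,0],
    [0,0,0],
    [0,0,0],
    [0,0,0],
    [0,0,0],
    [0,0,0],
    [0,0,0],
    [0,0,0],
    [0,0,0],
  ],
  hand=[0.5,0.5,0.5,0.5,0.5,0.5,0.5,0.5,0.5,0.5],
)

```text
time_s: 64.45
position: [0.4746, -0.223, 0.0999]
tool_rot: [[-0.106, 0.994, -0.002], [0.994, 0.106, 0.002], [0.002, -0.002, -1.0]]
ft_force: [0.6, -0.3, -0.5]
grip_width: 0.0426
gripper_force: 0.0
```

Emit:
drive_tool(
  offset=[
    [-0.77,-0.44,0.04],
    [0,0,0.44],
    [0,0,0.44],
    [0,0,0.43],
    [0,0,0.44],
    [0,0,0.21],
    [0,0,0.21],
    [0,0,0.2],
    [0,0,0],
    [0,0,0],
  ],
  turn=[
    [0,0,0],
    [0,0,0],
    [0,0,0],
    [0,0,0],
    [0,0,0],
    [0,0,0],
    [0,0,0],
    [0,0,0],
    [0,0,0],
    [0,0,0],
  ],
  hand=[0.5,0.5,0.5,0.5,0.5,0.5,0.5,0.5,0.5,0.5],
)

```text
time_s: 65.7
position: [0.4617, -0.2549, 0.0052]
tool_rot: [[-0.107, 0.994, 0.0], [0.994, 0.107, -0.0], [-0.0, 0.0, -1.0]]
ft_force: [-0.3, 0.5, -0.1]
grip_width: 0.0425
gripper_force: 0.0
```

Emit:
drive_tool(
  offset=[
    [0,0,0],
    [0,0,0],
    [0,0,0],
    [0,0,0],
    [0,0,0],
    [0,0,-0.47],
    [0,0,-0.47],
    [0,0,-0.47],
    [0,0,-0.47],
    [0,0,-0.47],
  ],
  turn=[
    [0,0,0],
    [0,0,0],
    [0,0,0],
    [0,0,0],
    [0,0,0],
    [0,0,0],
    [0,0,0],
    [0,0,0],
    [0,0,0],
    [0,0,0],
  ],
  hand=[0,0,0,0,0,0,0,0,0,0],
)

```text
time_s: 66.95
position: [0.4613, -0.2547, 0.0994]
tool_rot: [[-0.107, 0.994, -0.0], [0.994, 0.107, 0.0], [0.0, -0.0, -1.0]]
ft_force: [-0.3, -0.6, -1.2]
grip_width: 0.0249
gripper_force: 39.3
```

```bash
python3 -c "
from h import *
t=(.6179,.0747)
plan((*t,.1,6.1,0,11),(*t,.03,6.1,0,4),(*t,.0125,6.1,0,3))"
```

```text
t 66.95 pos [ 0.4613 -0.2547  0.0994] yaw 6.12 w 0.0249 F [-0.3 -0.6 -1.2] tilt [-0.0003  0.0003]
offset [[0.71, 0.43, -0.0], [0.71, 0.43, -0.0], [0.71, 0.43, -0.0], [0.71, 0.43, -0.0], [0.7, 0.44, -0.0], [0.71, 0.43, -0.0], [0.7, 0.44, -0.0], [0.71, 0.43, -0.0], [0.7, 0.44, -0.0], [0.71, 0.43, -0.01]] turn 0.0 
hand [0, 0, 0, 0, 0, 0, 0, 0, 0, 0]
offset [[0.7, 0.44, -0.0], [0.0, -0.0, 0.44], [0.0, -0.0, 0.44], [0.0, -0.0, 0.43], [0.0, -0.0, 0.44], [0.0, -0.0, 0.14], [0.0, -0.0, 0.15], [0.0, -0.0, 0.14], [0, 0, 0], [0, 0, 0]] turn 0.0 
hand [0, 0, 0, 0, 0, 0, 0, 0, 0, 0]
```

Emit:
drive_tool(
  offset=[
    [0.71,0.43,0],
    [0.71,0.43,0],
    [0.71,0.43,0],
    [0.71,0.43,0],
    [0.7,0.44,0],
    [0.71,0.43,0],
    [0.7,0.44,0],
    [0.71,0.43,0],
    [0.7,0.44,0],
    [0.71,0.43,0],
  ],
  turn=[
    [0,0,0],
    [0,0,0],
    [0,0,0],
    [0,0,0],
    [0,0,0],
    [0,0,0],
    [0,0,0],
    [0,0,0],
    [0,0,0],
    [0,0,0],
  ],
  hand=[0,0,0,0,0,0,0,0,0,0],
)

```text
time_s: 68.2
position: [0.6038, 0.0459, 0.0987]
tool_rot: [[-0.107, 0.994, -0.001], [0.994, 0.107, 0.0], [0.0, -0.001, -1.0]]
ft_force: [0.1, -0.2, -0.1]
grip_width: 0.0245
gripper_force: 39.4
```

Emit:
drive_tool(
  offset=[
    [0.7,0.44,0],
    [0,0,0.2],
    [0,0,0.55],
    [0,0,0.5],
    [0,0,0.44],
    [0,0,0.2],
    [0,0,0.15],
    [0,0,0.14],
    [0,0,0],
    [0,0,0],
  ],
  turn=[
    [0,0,0],
    [0,0,0],
    [0,0,0],
    [0,0,0],
    [0,0,0],
    [0,0,0],
    [0,0,0],
    [0,0,0],
    [0,0,0],
    [0,0,0],
  ],
  hand=[0,0,0,0,0,0,0,0,0,0],
)

```text
time_s: 69.45
position: [0.6182, 0.0746, 0.012]
tool_rot: [[-0.107, 0.994, 0.0], [0.994, 0.107, -0.0], [-0.0, 0.0, -1.0]]
ft_force: [-0.6, 0.3, -0.2]
grip_width: 0.0243
gripper_force: 39.5
```

Emit:
drive_tool(
  offset=[
    [0,0,0],
    [0,0,0],
    [0,0,0],
    [0,0,0],
    [0,0,0],
    [0,0,-0.5],
    [0,0,-0.7],
    [0,0,-0.7],
    [0,0,-0.7],
    [0,0,0],
  ],
  turn=[
    [0,0,0],
    [0,0,0],
    [0,0,0],
    [0,0,0],
    [0,0,0],
    [0,0,0],
    [0,0,0],
    [0,0,0],
    [0,0,0],
    [0,0,0],
  ],
  hand=[0,0.45,0.45,0.45,0.45,0.45,0.45,0.45,0.45,0.45],
)

```text
time_s: 70.7
position: [0.619, 0.0745, 0.1177]
tool_rot: [[-0.107, 0.994, 0.004], [0.994, 0.107, -0.0], [-0.001, 0.004, -1.0]]
ft_force: [0.2, -0.2, -0.1]
grip_width: 0.0383
gripper_force: 0.0
```

```bash
python3 - <<'E'
from h import *
L=[(at('top',*r[0],.024)[:2].round(4),round(a)) for r,a in bright(name='t')]; print(L)
c=min([l[0] for l in L if l[1]<220],key=lambda p:np.linalg.norm(p-[.4524,-.1302]))
plan((*c,.1,6.1,.5,11),(*c,.03,6.1,.55,4),(*c,.005,6.1,.55,3),(*c,.005,6.1,.55,2))
E
```

```text
[(array([ 0.3718, -0.1809]), 517), (array([ 0.4524, -0.1302]), 136), (array([ 0.6805, -0.2765]), 76)]
t 70.75 pos [0.6182 0.0745 0.1159] yaw 6.12 w 0.0383 F [-0.3  1.  -1.3] tilt [ 0.0011 -0.0001]
offset [[-0.42, -0.42, 0.04], [-0.42, -0.42, 0.04], [-0.42, -0.43, 0.04], [-0.42, -0.42, 0.03], [-0.42, -0.43, 0.04], [-0.42, -0.42, 0.03], [-0.43, -0.43, 0.04], [-0.42, -0.42, 0.03], [-0.43, -0.43, 0.04], [-0.42, -0.42, 0.03]] turn 0.0 
hand [0.5, 0.5, 0.5, 0.5, 0.5, 0.5, 0.5, 0.5, 0.5, 0.5]
offset [[-0.43, -0.43, 0.04], [0.0, 0.0, 0.44], [0.0, 0.0, 0.44], [0.0, 0.0, 0.43], [0.0, 0.0, 0.44], [0.0, 0.0, 0.21], [0.0, 0.0, 0.21], [0.0, 0.0, 0.2], [0.0, 0.0, 0.0], [0.0, 0.0, 0.0]] turn 0.0 
hand [0.5, 0.55, 0.55, 0.55, 0.55, 0.55, 0.55, 0.55, 0.55, 0.55]
```

Emit:
drive_tool(
  offset=[
    [-0.42,-0.42,0.04],
    [-0.42,-0.42,0.04],
    [-0.42,-0.43,0.04],
    [-0.42,-0.42,0.03],
    [-0.42,-0.43,0.04],
    [-0.42,-0.42,0.03],
    [-0.43,-0.43,0.04],
    [-0.42,-0.42,0.03],
    [-0.43,-0.43,0.04],
    [-0.42,-0.42,0.03],
  ],
  turn=[
    [0,0,0],
    [0,0,0],
    [0,0,0],
    [0,0,0],
    [0,0,0],
    [0,0,0],
    [0,0,0],
    [0,0,0],
    [0,0,0],
    [0,0,0],
  ],
  hand=[0.5,0.5,0.5,0.5,0.5,0.5,0.5,0.5,0.5,0.5],
)

```text
time_s: 72.0
position: [0.4663, -0.1116, 0.1]
tool_rot: [[-0.107, 0.994, -0.002], [0.994, 0.107, 0.001], [0.001, -0.002, -1.0]]
ft_force: [0.6, 0.2, -0.5]
grip_width: 0.0426
gripper_force: 0.0
```

Emit:
drive_tool(
  offset=[
    [-0.43,-0.43,0.04],
    [0,0,0.44],
    [0,0,0.44],
    [0,0,0.43],
    [0,0,0.44],
    [0,0,0.21],
    [0,0,0.21],
    [0,0,0.2],
    [0,0,0],
    [0,0,0],
  ],
  turn=[
    [0,0,0],
    [0,0,0],
    [0,0,0],
    [0,0,0],
    [0,0,0],
    [0,0,0],
    [0,0,0],
    [0,0,0],
    [0,0,0],
    [0,0,0],
  ],
  hand=[0.5,0.5,0.5,0.5,0.5,0.5,0.5,0.5,0.5,0.5],
)

```text
time_s: 73.25
position: [0.4523, -0.1304, 0.0052]
tool_rot: [[-0.107, 0.994, 0.0], [0.994, 0.107, -0.0], [-0.0, 0.0, -1.0]]
ft_force: [0.2, 0.3, 1.0]
grip_width: 0.0427
gripper_force: 0.0
```

Emit:
drive_tool(
  offset=[
    [0,0,0],
    [0,0,0],
    [0,0,0],
    [0,0,0],
    [0,0,0],
    [0,0,-0.47],
    [0,0,-0.47],
    [0,0,-0.47],
    [0,0,-0.47],
    [0,0,-0.47],
  ],
  turn=[
    [0,0,0],
    [0,0,0],
    [0,0,0],
    [0,0,0],
    [0,0,0],
    [0,0,0],
    [0,0,0],
    [0,0,0],
    [0,0,0],
    [0,0,0],
  ],
  hand=[0,0,0,0,0,0,0,0,0,0],
)

```text
time_s: 74.5
position: [0.452, -0.1302, 0.0995]
tool_rot: [[-0.107, 0.994, -0.0], [0.994, 0.107, 0.0], [0.0, -0.0, -1.0]]
ft_force: [-0.1, 0.2, 0.3]
grip_width: 0.0242
gripper_force: 39.4
```

```bash
python3 -c "
from h import *
t=(.6211,.0442)
plan((*t,.1,6.1,0,10),(*t,.03,6.1,0,4),(*t,.0125,6.1,0,3))"
```

```text
t 74.5 pos [ 0.452  -0.1302  0.0995] yaw 6.12 w 0.0242 F [-0.1  0.2  0.3] tilt [-0.0002  0.0001]
offset [[0.39, 0.47, -0.0], [0.39, 0.47, -0.0], [0.39, 0.47, -0.0], [0.39, 0.47, -0.0], [0.39, 0.46, -0.0], [0.39, 0.47, -0.0], [0.39, 0.46, -0.0], [0.39, 0.47, -0.0], [0.38, 0.46, -0.01], [0.39, 0.47, -0.0]] turn 0.0 
hand [0, 0, 0, 0, 0, 0, 0, 0, 0, 0]
offset [[-0.0, -0.0, 0.44], [-0.0, -0.0, 0.44], [-0.0, -0.0, 0.43], [-0.0, -0.0, 0.44], [-0.0, -0.0, 0.15], [-0.0, -0.0, 0.14], [-0.0, -0.0, 0.15], [0, 0, 0], [0, 0, 0], [0, 0, 0]] turn 0.0 
hand [0, 0, 0, 0, 0, 0, 0, 0, 0, 0]
```

Emit:
drive_tool(
  offset=[
    [0.39,0.47,0],
    [0.39,0.47,0],
    [0.39,0.47,0],
    [0.39,0.47,0],
    [0.39,0.46,0],
    [0.39,0.47,0],
    [0.39,0.46,0],
    [0.39,0.47,0],
    [0.38,0.46,0],
    [0.39,0.47,0],
  ],
  turn=[
    [0,0,0],
    [0,0,0],
    [0,0,0],
    [0,0,0],
    [0,0,0],
    [0,0,0],
    [0,0,0],
    [0,0,0],
    [0,0,0],
    [0,0,0],
  ],
  hand=[0,0,0,0,0,0,0,0,0,0],
)

```text
time_s: 75.75
position: [0.6216, 0.045, 0.0987]
tool_rot: [[-0.107, 0.994, -0.001], [0.994, 0.107, 0.0], [0.0, -0.001, -1.0]]
ft_force: [-0.2, -0.3, -0.7]
grip_width: 0.0244
gripper_force: 39.4
```

Emit:
drive_tool(
  offset=[
    [0,0,0],
    [0,0,0.2],
    [0,0,0.6],
    [0,0,0.55],
    [0,0,0.4],
    [0,0,0.2],
    [0,0,0.14],
    [0,0,0.1],
    [0,0,0],
    [0,0,0],
  ],
  turn=[
    [0,0,0],
    [0,0,0],
    [0,0,0],
    [0,0,0],
    [0,0,0],
    [0,0,0],
    [0,0,0],
    [0,0,0],
    [0,0,0],
    [0,0,0],
  ],
  hand=[0,0,0,0,0,0,0,0,0,0],
)

```text
time_s: 77.0
position: [0.6215, 0.0443, 0.0116]
tool_rot: [[-0.107, 0.994, 0.001], [0.994, 0.107, -0.0], [-0.0, 0.001, -1.0]]
ft_force: [0.1, 0.2, -0.7]
grip_width: 0.0247
gripper_force: 39.5
```

Emit:
drive_tool(
  offset=[
    [0,0,0],
    [0,0,0],
    [0,0,0],
    [0,0,0],
    [0,0,0],
    [0,0,-0.5],
    [0,0,-0.7],
    [0,0,-0.7],
    [0,0,-0.7],
    [0,0,-0.5],
  ],
  turn=[
    [0,0,0],
    [0,0,0],
    [0,0,0],
    [0,0,0],
    [0,0,0],
    [0,0,0],
    [0,0,0],
    [0,0,0],
    [0,0,0],
    [0,0,0],
  ],
  hand=[0,0.45,0.45,0.45,0.45,0.45,0.45,0.45,0.45,0.45],
)

```text
time_s: 78.25
position: [0.6215, 0.0443, 0.1367]
tool_rot: [[-0.107, 0.994, 0.001], [0.994, 0.107, -0.0], [-0.0, 0.001, -1.0]]
ft_force: [-0.3, 0.2, -0.3]
grip_width: 0.0384
gripper_force: 0.0
```

Emit:
drive_tool(
  offset=[
    [-0.5,0,0],
    [-0.8,0,0],
    [-0.9,0,0],
    [-0.9,0,0],
    [-0.9,0,0],
    [-0.8,0,0],
    [-0.5,0,0],
    [0,0,0],
    [0,0,0],
    [0,0,0],
  ],
  turn=[
    [0,0,0],
    [0,0,0],
    [0,0,0],
    [0,0,0],
    [0,0,0],
    [0,0,0],
    [0,0,0],
    [0,0,0],
    [0,0,0],
    [0,0,0],
  ],
  hand=[0.2,0,0,0,0,0,0,0,0,0],
)

```text
time_s: 79.5
position: [0.6439, -0.1653, 0.1354]
tool_rot: [[-0.108, 0.994, -0.0], [0.994, 0.108, 0.0], [0.0, -0.0, -1.0]]
ft_force: [-0.8, 0.1, -0.0]
grip_width: -0.0001
gripper_force: 0.0
```

```bash
python3 - <<'E'
from h import *
get_image('top'); a=get_image('top'); b=get_image('side')
A=cv2.resize(a[150:260,130:260],(520,440),interpolation=cv2.INTER_CUBIC); 
B=cv2.resize(b[175:250,230:370],(800,430) if 0 else (280*2-280,150) ,interpolation=cv2.INTER_CUBIC)
out=np.zeros((600,800,3),np.uint8); out[:440,:520]=A; out[445:595,:280]=B
out[:,:]=out; out[445:595,290:430+140]=cv2.resize(cv2.convertScaleAbs(b[175:250,230:370],alpha=2),(280,150))
cv2.imwrite('pics/f1.png',out); cv2.imwrite('pics/raw_f1.png',a)
st()
E
```

```text
79.65 [ 0.644  -0.1658  0.1355] [[-0.108, 0.994, 0.0], [0.994, 0.108, -0.0], [-0.0, 0.0, -1.0]] [0.5 0.1 0.5] -1.0200059791323135e-05 0.0 [-24.6  37.5  62.6   0.   79.9 -30.8]
```

View pics/f1.png

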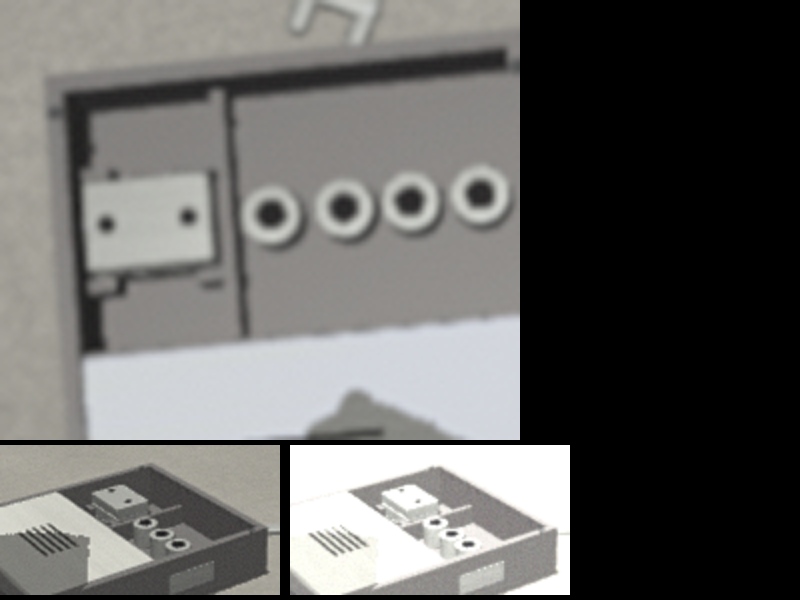

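```bash
python3 - <<'E'
from h import *
a=np.radians(6.1); X=np.array([np.cos(a),np.sin(a)]); Y=np.array([-np.sin(a),np.cos(a)])
im=cv2.imread('pics/raw_f1.png'); g=im.mean(axis=2)
m=np.zeros(g.shape,np.uint8); m[188:222,146:188]=(g[188:222,146:188]>170); 
cs,_=cv2.findContours(m,cv2.RETR_EXTERNAL,cv2.CHAIN_APPROX_NONE); r=cv2.minAreaRect(max(cs,key=cv2.contourArea)); print(r)
for p in[r[0],(167.2-.4,205.75-.4)]:
    P=at('top',*p,.042)[:2]
    for O in([.5445,.1145],[.5473,.1154]): d=P-np.array(O); print(P.round(4),'case',(d@X).round(4)-.066,(d@Y).round(4)-.068)
print(at('top',130+480/4,150+193/4,.03))  # collar4, placed at TCP .6215,.0443
print(at('top',130+271/4,150+214/4,.03))  # collar1, placed at .6114,.1374
E
```

```text
((166.6676483154297, 204.67938232421875), (20.32457160949707, 29.451459884643555), 85.60128784179688)
[0.6025 0.1883] case -0.0005000000000000004 -0.000800000000000009
[0.6025 0.1883] case -0.0034000000000000002 -0.0013999999999999985
[0.6013 0.188 ] case -0.001700000000000007 -0.0010000000000000009
[0.6013 0.188 ] case -0.0046 -0.0016000000000000042
[0.61734301 0.04318102 0.03      ]
[0.60710674 0.1356919  0.03      ]
```

The view shows the pile squared in the pocket and four collars standing in a row in the bay. The collars I placed show a camera bias of about +4 mm in x, and allowing for it the top plate is about 1 mm off centre. Now I'll shut the lid.

```bash
python3 -c "
from h import *
plan((.489,.109,.136,6.1,0,10),(.489,.109,.057,6.1,0,8))"
```

```text
t 79.65 pos [ 0.644  -0.1658  0.1355] yaw 6.17 w -0.0 F [0.5 0.1 0.5] tilt [ 0.0001 -0.    ]
offset [[0.72, -0.31, -0.0], [0.73, -0.31, -0.0], [0.72, -0.31, -0.0], [0.73, -0.31, -0.0], [0.72, -0.31, -0.0], [0.73, -0.31, -0.0], [0.72, -0.31, -0.0], [0.73, -0.31, -0.0], [0.72, -0.32, -0.01], [0.73, -0.31, -0.0]] turn 0.01 
hand [0, 0, 0, 0, 0, 0, 0, 0, 0, 0]
offset [[-0.0, -0.0, 0.25], [-0.0, -0.0, 0.25], [-0.0, -0.0, 0.25], [-0.0, -0.0, 0.24], [-0.0, -0.0, 0.25], [-0.0, -0.0, 0.24], [-0.0, -0.0, 0.25], [-0.0, -0.0, 0.24], [0, 0, 0], [0, 0, 0]] turn 0.0 
hand [0, 0, 0, 0, 0, 0, 0, 0, 0, 0]
```

Emit:
drive_tool(
  offset=[
    [0.72,-0.31,0],
    [0.73,-0.31,0],
    [0.72,-0.31,0],
    [0.73,-0.31,0],
    [0.72,-0.31,0],
    [0.73,-0.31,0],
    [0.72,-0.31,0],
    [0.73,-0.31,0],
    [0.72,-0.32,0],
    [0.73,-0.31,0],
  ],
  turn=[
    [0,0,0],
    [0,0,0],
    [0,0,0],
    [0,0,0],
    [0,0,0],
    [0,0,0],
    [0,0,0],
    [0,0,0],
    [0,0,0],
    [0,0,0],
  ],
  hand=[0,0,0,0,0,0,0,0,0,0],
)

```text
time_s: 80.9
position: [0.4887, 0.1097, 0.1356]
tool_rot: [[-0.107, 0.994, 0.001], [0.994, 0.107, 0.0], [-0.0, 0.001, -1.0]]
ft_force: [0.8, -0.7, 0.1]
grip_width: 0.0
gripper_force: 0.0
```

Emit:
drive_tool(
  offset=[
    [0,0,0],
    [0,0,0.4],
    [0,0,0.5],
    [0,0,0.4],
    [0,0,0.3],
    [0,0,0.2],
    [0,0,0.1],
    [0,0,0.06],
    [0,0,0],
    [0,0,0],
  ],
  turn=[
    [0,0,0],
    [0,0,0],
    [0,0,0],
    [0,0,0],
    [0,0,0],
    [0,0,0],
    [0,0,0],
    [0,0,0],
    [0,0,0],
    [0,0,0],
  ],
  hand=[0,0,0,0,0,0,0,0,0,0],
)

```text
time_s: 82.15
position: [0.4895, 0.1086, 0.0572]
tool_rot: [[-0.107, 0.994, 0.001], [0.994, 0.107, -0.0], [-0.0, 0.001, -1.0]]
ft_force: [-0.8, 0.9, -0.6]
grip_width: -0.0003
gripper_force: 0.0
```

Emit:
drive_tool(
  offset=[
    [0,0,0.04],
    [0,0,0.03],
    [0,0,0.02],
    [0,0,0.02],
    [0,0,0.02],
    [0,0,0.02],
    [0,0,0],
    [0,0,0],
    [0,0,0],
    [0,0,0],
  ],
  turn=[
    [0,0,0],
    [0,0,0],
    [0,0,0],
    [0,0,0],
    [0,0,0],
    [0,0,0],
    [0,0,0],
    [0,0,0],
    [0,0,0],
    [0,0,0],
  ],
  hand=[0,0,0,0,0,0,0,0,0,0],
)

```text
time_s: 83.4
position: [0.49, 0.1087, 0.052]
tool_rot: [[-0.107, 0.994, 0.002], [0.994, 0.107, 0.0], [-0.0, 0.002, -1.0]]
ft_force: [-0.9, 0.4, 10.7]
grip_width: 0.0002
gripper_force: 5.3
```

Emit:
drive_tool(
  offset=[
    [0,0.05,0.02],
    [0,0.15,0],
    [0,0.3,0],
    [0,0.3,0],
    [0,0.35,0],
    [0,0.35,0],
    [0,0.35,0],
    [0,0.35,0],
    [0,0.3,0],
    [0,0.2,0],
  ],
  turn=[
    [0,0,0],
    [0,0,0],
    [0,0,0],
    [0,0,0],
    [0,0,0],
    [0,0,0],
    [0,0,0],
    [0,0,0],
    [0,0,0],
    [0,0,0],
  ],
  hand=[0,0,0,0,0,0,0,0,0,0],
)

```text
time_s: 84.65
position: [0.598, 0.1206, 0.052]
tool_rot: [[-0.107, 0.994, 0.003], [0.994, 0.107, 0.001], [0.0, 0.004, -1.0]]
ft_force: [-3.4, 1.5, 13.0]
grip_width: -0.0002
gripper_force: 6.8
```

Emit:
drive_tool(
  offset=[
    [0,0.1,0],
    [0,0.1,0],
    [0,0.05,0],
    [0,0.05,0],
    [0,0.03,0],
    [0,0,0],
    [0,0,0],
    [0,0,0],
    [0,0,0],
    [0,0,0],
  ],
  turn=[
    [0,0,0],
    [0,0,0],
    [0,0,0],
    [0,0,0],
    [0,0,0],
    [0,0,0],
    [0,0,0],
    [0,0,0],
    [0,0,0],
    [0,0,0],
  ],
  hand=[0,0,0,0,0,0,0,0,0,0],
)

```text
time_s: 85.9
position: [0.608, 0.1217, 0.0519]
tool_rot: [[-0.107, 0.994, -0.004], [0.994, 0.107, -0.0], [0.0, -0.004, -1.0]]
ft_force: [-14.2, -0.4, 20.8]
grip_width: -0.0001
gripper_force: 10.3
```

Fx = -14 N after 119 mm of travel, so the lid is against its stop. I'll lift, retreat to a safe spot and check.

Emit:
drive_tool(
  offset=[
    [0,-0.02,0],
    [0,0,-0.2],
    [0,0,-0.6],
    [0,0,-0.8],
    [0,0,-0.9],
    [0,0,-0.9],
    [-0.3,0,0],
    [-0.7,0,0],
    [-0.9,0,0],
    [-0.9,0,0],
  ],
  turn=[
    [0,0,0],
    [0,0,0],
    [0,0,0],
    [0,0,0],
    [0,0,0],
    [0,0,0],
    [0,0,0],
    [0,0,0],
    [0,0,0],
    [0,0,0],
  ],
  hand=[0,0,0,0,0,0,0,0,0,0],
)

```text
time_s: 87.15
position: [0.6207, 0.0087, 0.1848]
tool_rot: [[-0.107, 0.994, -0.002], [0.994, 0.107, 0.0], [0.0, -0.002, -1.0]]
ft_force: [-1.1, -0.8, -0.7]
grip_width: -0.0002
gripper_force: 0.0
```

Emit:
drive_tool(
  offset=[
    [-0.9,0,0],
    [-0.9,0,0],
    [-0.9,0,0],
    [-0.5,0,0],
    [0,0,0],
    [0,0,0],
    [0,0,0],
    [0,0,0],
    [0,0,0],
    [0,0,0],
  ],
  turn=[
    [0,0,0],
    [0,0,0],
    [0,0,0],
    [0,0,0],
    [0,0,0],
    [0,0,0],
    [0,0,0],
    [0,0,0],
    [0,0,0],
    [0,0,0],
  ],
  hand=[0,0,0,0,0,0,0,0,0,0],
)

```text
time_s: 88.4
position: [0.6346, -0.117, 0.1862]
tool_rot: [[-0.107, 0.994, 0.0], [0.994, 0.107, -0.0], [-0.0, 0.0, -1.0]]
ft_force: [0.6, -0.6, 0.2]
grip_width: -0.0001
gripper_force: 0.0
```

```bash
python3 - <<'E'
from h import *
a=get_image('top'); b=cv2.imread('pics/raw_t0.png'); st()
def bot(im):  # lid's near edge and far edge rows along a few columns (bright->dark)
    g=im.mean(axis=2); r=[]
    for u in(160,240,255):
        col=np.where(g[150:300,u]>g[150:300,u].max()*.85)[0]+150; r.append((u,int(col.min()),int(col.max())))
    return r
print('start',bot(b),'now',bot(a))
out=np.zeros((480,800,3),np.uint8); out[:,:400]=cv2.resize(a[140:332,130:290],(400,480)); out[:,400:]=cv2.resize(a[180:372,380:540],(400,480)); cv2.imwrite('pics/f2.png',out)
E
```

```text
88.45 [ 0.6346 -0.1171  0.1861] [[-0.107, 0.994, 0.0], [0.994, 0.107, -0.0], [-0.0, 0.0, -1.0]] [ 0.3 -0.3 -0. ] -6.960100228229902e-05 0.0 [-20.9  33.3  62.1   0.   84.6 -27.1]
start [(160, 174, 241), (240, 167, 233), (255, 165, 231)] now [(160, 172, 239), (240, 164, 231), (255, 163, 229)]
```

View pics/f2.png

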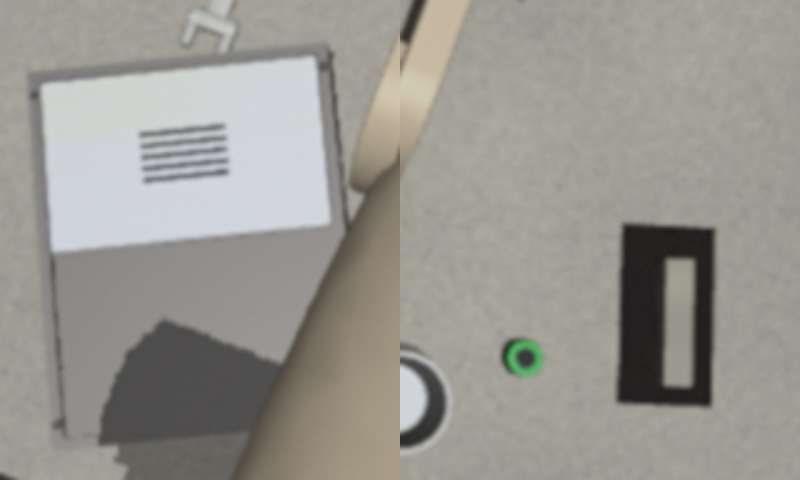

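The lid is fully shut and even 2 px further in than at the start. The stick lies about 10 mm off the mat's centre line, where 28 mm is allowed, and the arm touches nothing. I'll hand it in.

```bash
python3 -c "
from rig import env
print(env.close_job())"
```

```text
the job is handed in; nothing more can be done
None
```

I handed the job in at 88 s of the 210 s allowed, and no verdict came back: the stick is on the mat, all three plates are flat in the pocket, all four collars stand on the bay floor, and the lid is fully shut.

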